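Load and start the ink mixer

TASK

Switch the ink mixer off with its lever, then slide the steel bottle carrier from the round mixing place across to the outlined loading place, and there stand every screw-cap bottle from the rack upright in the carrier, one to a cell, leaving the dropper bottles in the rack and the other things on the bench alone. Then slide the loaded carrier back so that its grip is centred on the round mixing place and it stands square to the mixer as the outline does, and switch the mixer on again; the carrier is only ever slid along the mixer, never lifted off it, and if it gets knocked out of place, slide it back.

Things in the scene. Friction and masses are not known exactly. Their poses are not given: they have to be found in the camera images.
- mixer: the mixer: a flat aluminium bed fixed to the table, 290 mm (x) by 330 mm (y), 25 mm high, smooth top without rims; origin at the centre of its underside. Its top carries two marked places side by side, 140 mm apart along its y; which one is left and which right varies
- load_place: the loading place: a painted rectangular outline 248 x 100 mm on the mixer's top, its long side along its x; origin at its centre, on the mixer's top (25 mm above the table). The lines are flat and can be slid over
- mix_place: the mixing place: a round dark rubber disc 128 mm across, flush with the mixer's top; origin at its centre, on the mixer's top (25 mm above the table), axes parallel to the loading place's
- carrier_grip (a point): upright grip in the middle of the bottle carrier: a flat bar 24 mm (x) by 12 mm (y), its top 102 mm above the carrier's underside, to be pinched across y. The point is on the bar's axis 85 mm above the underside (17 mm below the top); x along the carrier, z up
- carrier: the bottle carrier, loose, steel, 0.5 to 0.8 kg, on the mixing place at first; origin at the centre of its underside. Base plate 232 mm (x) by 80 mm (y) with four open square cells in a row along x, centres 46 and 94 mm either side of the middle, each 30 mm square inside, 38 mm outside; cell floor 8 mm and wall tops 44 mm above the underside
- lever (a joint): the mixer's switch lever, on its own fixed box: 0 = leaning back towards the robot side (-x of its box) = off; 1.0 rad = leaning away from the robot (+x of its box) = on; both are end stops. It stays where it is left and moves with under 2 N at the ball
- lever_base: the lever's fixed box 70 (x) x 50 (y) x 25 mm high, origin at the centre of its underside; the lever swings in its x-z plane about an axis 22 mm above the table over its centre; rod 10 mm thick, 80 mm from the axis to the centre of its ball
- lever_tip (a point): centre of the black ball (26 mm across) at the lever's end, 92 mm above the table and 38 mm to -x (off) or +x (on) of the box centre at the end stops
- rack: the crowded wooden rack, fixed, 102 mm (x) by 166 mm (y); origin at the centre of its underside. 3 by 5 cells, pitch 32 mm, 26 mm square inside, floor 6 mm, outer walls 40 mm high. Its three inner cells (x = 0, y = -32, 0, 32 mm) are empty; a screw-cap bottle stands in an outer cell between neighbours: fingers fit only towards the free inner cell and the outside of the rack opposite
- vial1_mid (a point): screw-cap bottle (broad flat black cap 25 mm across, 22 mm high): amber glass, square section 22 x 22 mm, body 78 mm high, 100 mm high over all, 45 g, upright in a rack cell, sides parallel to the cell walls; the point is on its axis half-way up (50 mm above its foot), z to its top, x and y square to its sides (the rack's x and y at first). May be absent in a run
- vial2_mid (a point): screw-cap bottle (broad flat black cap 25 mm across, 22 mm high): amber glass, square section 22 x 22 mm, body 78 mm high, 100 mm high over all, 45 g, upright in a rack cell, sides parallel to the cell walls; the point is on its axis half-way up (50 mm above its foot), z to its top, x and y square to its sides (the rack's x and y at first). May be absent in a run
- vial3_mid (a point): screw-cap bottle (broad flat black cap 25 mm across, 22 mm high): amber glass, square section 22 x 22 mm, body 78 mm high, 100 mm high over all, 45 g, upright in a rack cell, sides parallel to the cell walls; the point is on its axis half-way up (50 mm above its foot), z to its top, x and y square to its sides (the rack's x and y at first). May be absent in a run
- vial4_mid (a point): screw-cap bottle (broad flat black cap 25 mm across, 22 mm high): amber glass, square section 22 x 22 mm, body 78 mm high, 100 mm high over all, 45 g, upright in a rack cell, sides parallel to the cell walls; the point is on its axis half-way up (50 mm above its foot), z to its top, x and y square to its sides (the rack's x and y at first). May be absent in a run
- dropper1_mid (a point): dropper bottle (slender rubber bulb 8 to 13 mm across in place of the cap), a neighbour that stays in the rack: amber glass, square section 22 x 22 mm, body 78 mm high, 100 mm high over all, 45 g, upright in a rack cell, sides parallel to the cell walls; the point is on its axis half-way up (50 mm above its foot), z to its top, x and y square to its sides (the rack's x and y at first)
- dropper2_mid (a point): dropper bottle (slender rubber bulb 8 to 13 mm across in place of the cap), a neighbour that stays in the rack: amber glass, square section 22 x 22 mm, body 78 mm high, 100 mm high over all, 45 g, upright in a rack cell, sides parallel to the cell walls; the point is on its axis half-way up (50 mm above its foot), z to its top, x and y square to its sides (the rack's x and y at first)
- dropper3_mid (a point): dropper bottle (slender rubber bulb 8 to 13 mm across in place of the cap), a neighbour that stays in the rack: amber glass, square section 22 x 22 mm, body 78 mm high, 100 mm high over all, 45 g, upright in a rack cell, sides parallel to the cell walls; the point is on its axis half-way up (50 mm above its foot), z to its top, x and y square to its sides (the rack's x and y at first)
- dropper4_mid (a point): dropper bottle (slender rubber bulb 8 to 13 mm across in place of the cap), a neighbour that stays in the rack: amber glass, square section 22 x 22 mm, body 78 mm high, 100 mm high over all, 45 g, upright in a rack cell, sides parallel to the cell walls; the point is on its axis half-way up (50 mm above its foot), z to its top, x and y square to its sides (the rack's x and y at first)
- dropper5_mid (a point): dropper bottle (slender rubber bulb 8 to 13 mm across in place of the cap), a neighbour that stays in the rack: amber glass, square section 22 x 22 mm, body 78 mm high, 100 mm high over all, 45 g, upright in a rack cell, sides parallel to the cell walls; the point is on its axis half-way up (50 mm above its foot), z to its top, x and y square to its sides (the rack's x and y at first)
- dropper6_mid (a point): dropper bottle (slender rubber bulb 8 to 13 mm across in place of the cap), a neighbour that stays in the rack: amber glass, square section 22 x 22 mm, body 78 mm high, 100 mm high over all, 45 g, upright in a rack cell, sides parallel to the cell walls; the point is on its axis half-way up (50 mm above its foot), z to its top, x and y square to its sides (the rack's x and y at first)
- dropper7_mid (a point): dropper bottle (slender rubber bulb 8 to 13 mm across in place of the cap), a neighbour that stays in the rack: amber glass, square section 22 x 22 mm, body 78 mm high, 100 mm high over all, 45 g, upright in a rack cell, sides parallel to the cell walls; the point is on its axis half-way up (50 mm above its foot), z to its top, x and y square to its sides (the rack's x and y at first)
- dropper8_mid (a point): dropper bottle (slender rubber bulb 8 to 13 mm across in place of the cap), a neighbour that stays in the rack: amber glass, square section 22 x 22 mm, body 78 mm high, 100 mm high over all, 45 g, upright in a rack cell, sides parallel to the cell walls; the point is on its axis half-way up (50 mm above its foot), z to its top, x and y square to its sides (the rack's x and y at first)
- ink_tin: a bystander: ink tin 68 mm across, 50 mm high; origin at the centre of its underside
- loupe: a bystander: black print loupe 40 mm across, 40 mm high; origin at the centre of its underside
There are look-alikes about, which are no part of the job. Leave any red look-alike of the lever_base alone.

How it is judged:
By the outcome, as a careful person would: the job done as asked, in the order asked, and still so for the second after the job is handed in, with the robot touching nothing.
Of vial1, vial2, vial3, vial4 only 2 to 4 are there at a start; the rules pass over those that are not, and their reading is None.
At some moment in a run one of carrier may be knocked a few centimetres aside while the robot is not near it.
It also fails if it takes over 210 s, if anything falls off the work surface, if the arm or the gripper's body presses on something with over 40 N, if the wrist force passes 120 N, or if a joint passes its speed limit or range.

ROBOT

A 6-joint arm with a two-finger parallel gripper is mounted at the origin on the work surface. World frame = base frame: x ahead of the robot, y to its left, z up, the work surface at z = 0. Lengths are in mm, angles in rad, forces in N, time in s.
With the tool pointing down it reaches from about 350 to 975 mm from the base axis. Payload 7.1 kg.
Tool frame: the origin (TCP) lies midway between the tips of the shut fingers; the grasp point (between the pads) lies ctrl.grip_point_offset behind it (ctrl.grip_point_offset is the distance from the TCP to the grasp point, in mm); z points along the fingers, y is the line along which they close (so a half turn about z gives the same grasp; the last joint's range is limited). The gripper opens to 88 mm and grips with 3 to 60 N. Pads are 20 mm wide; open, the fingers measure 115 mm over their backs; the gripper's body (75 mm by 178 mm) begins 61 mm behind the grasp point.
Start: joints at [-1.122, 0.423, 1.63, -0, 1.089, -0.019], TCP at [281.841, -557.826, 201.875] pointing down, gripper open.
Joint ranges: [-3, 3], [-0.9, 2.11], [0.09, 2.58], [-1.31, 4.45], [0.11, 2.69], [-2.54, 2.54]. Speed limits (rad/s): [2.39, 2.39, 3.01, 3.14, 3.14, 3.14].

INTERFACE

Orientations are given as a rotation vector (axis times angle).
In Python, from workcell import ctrl, get_image, close_job, finder gives the robot as it stands.
- The arm moves only by the tool servo_tool, never from a script. Its argument "deltas" is a list of rows, each a list of 2 entries, a list of its own where there are three numbers: the shift along the tool's x, y, z in mm, then the turn, a rotation vector about the tool's x, y, z in rad. A call has 1 to 5 rows; each row is the pose to reach, as a shift and turn from the pose commanded when the call began, along the tool's axes at that moment; what a row does not reach only later rows make up. A row lasts 1/12 s, in which the tool goes at most 41.7 mm and 7.16 degrees, less where a joint would pass 70% of its speed; a pose out of reach is approached as far as the arm can. A call with a gripper value outside its range is refused whole. "grip" is the closure, from -1 (fully open) to 1 (shut), so that 0 is half open, set as the call begins (left out, the last holds). The fingers move at their own pace and stop on an object; the grip force is fixed at half the most. Time passes only in rows, so rows that repeat a pose let the fingers close. It gives the time, the measured TCP pose, the force, the opening and the grip force at its end, in the units of the state.
- ctrl.get_obs(): the state, without advancing time (a new reading comes with each control period).
- get_image(name): name is "scene" or "top" or "wrist"; returns a dict with "frame" (384x512x3 uint8, blue, green, red), "depth" (384x512 float32, mm along the optical axis (not along the pixel's ray), 0 where there is no reading), "K" (3x3 intrinsics, pixels), "pose" (4x4, takes a point from camera to world coordinates). Camera axes: x right, y down, z forward; pixel columns grow to the right and rows downward; lengths in mm; the calibration is good to about 2 mm. A picture is of the moment at which its call begins.
- close_job(): hands the job in; it is judged then, once.
Trained networks look in a picture, given as the dict that the camera call returned (one of the last four; its "shot" number tells which), for a name from the list of things; names that differ only in an ending like _2 or _b are one class to them, and where a whole thing is asked for, a point or a joint stands for the part that bears it (a point fixed in the world has none). Each returns a list of dicts, best first, with "score" (0 to 1); they miss things now and then, are a little off and sometimes report something else, mostly with a low value. They report only what shows in the picture. A call takes as long as a camera call. They do not tell look-alikes from the thing itself.
- finder.search_frame(query, picture): "rect" ([centre column, centre row, width, height] as shares, 0 to 1, of the picture: columns of its width, rows of its height, round what is visible of it).
- finder.silhouettes(query, picture): "mask" (384x512 bool, what is visible of it) and "rect" ([centre column, centre row, width, height] as shares, 0 to 1, of the picture: columns of its width, rows of its height, round what is visible of it).
The state is a dict: "t": time; "qpos": joint angles; "qvel": joint speeds; "joint_torque": joint torques, N m; "ee_pos": TCP position; "orientation": TCP orientation; "ft_force": force on the tool from outside, world axes, zero at the start; "moment": the same for the moment, N m; "width": finger opening in mm; "grasp_force": force on a finger pad.
Only numpy, scipy, OpenCV 4.12 (cv2) and the standard library are available. Lean on these libraries where they do the work, as an engineer would, in place of code of your own. Each camera call takes 0.05 s, during which the arm holds its last target. There are 200 camera calls.

## Working session

There is one attempt and no reset: what is moved stays moved. The work goes in short steps, Python scripts to look and compute and a tool call to move; the robot and the scene stay as the last step left them, time stands still between calls to the robot, and variables do not carry over. Pictures are saved under pics/ and viewed, at most 14 in all, crops included, and the job is handed in when it is done.

Besides the shell and the picture viewer there is one more tool, called after "Request:" in YAML: its name, and indented under it one key for each argument. servo_tool: Moves the arm, as the interface text tells. Its arguments: {"type":"object","properties":{"deltas":{"type":"array","items":{"type":"array"}},"grip":{"type":"number"}},"required":["deltas"]}

```bash
ls; mkdir -p pics; cat > h.py <<'E'
import numpy as np, cv2
from scipy.spatial.transform import Rotation as R
from workcell import ctrl, get_image, close_job, finder
def pts(p):
    d=p["depth"].astype(float);K=np.array(p["K"]);T=np.array(p["pose"])
    v,u=np.mgrid[0:384,0:512]
    c=np.stack([(u-K[0,2])/K[0,0]*d,(v-K[1,2])/K[1,1]*d,d,np.ones_like(d)],-1)
    w=(c@T.T)[...,:3]; w[d==0]=np.nan
    return w
def px(p,X):
    K=np.array(p["K"]);T=np.linalg.inv(np.array(p["pose"]))
    c=T[:3,:3]@np.array(X,float)+T[:3,3]; q=K@c; return q[:2]/q[2]
def ray(p,u,v,z):
    K=np.array(p["K"]);T=np.array(p["pose"])
    d=T[:3,:3]@np.array([(u-K[0,2])/K[0,0],(v-K[1,2])/K[1,1],1]); o=T[:3,3]
    return o+d*(z-o[2])/d[2]
def st():
    o=ctrl.get_obs(); return o
def tool(dw):  # world shift -> tool shift at measured pose
    o=st(); return R.from_rotvec(o["orientation"]).inv().apply(dw)
E
python3 - <<'E'
from h import *
o=st();print(o["t"],o["ee_pos"],o["orientation"],R.from_rotvec(o["orientation"]).as_matrix().round(3),o["width"],ctrl.grip_point_offset)
for n in["scene","top"]:
    p=get_image(n);cv2.imwrite(f"pics/{n}0.png",cv2.resize(p["frame"],(800,600)));print(n,np.array(p["pose"]).round(2).tolist(),np.array(p["K"]).tolist())
    np.savez(f"{n}0.npz",frame=p["frame"],depth=p["depth"],K=p["K"],pose=p["pose"])
    w=pts(p)
    for q in["mixer","load_place","mix_place","carrier","lever","lever_base","rack","vial1_mid","dropper1_mid","ink_tin","loupe","carrier_grip"]:
        for r in finder.silhouettes(q,p)[:14]:
            if r["score"]<.3: continue
            m=r["mask"]; c=np.array(r["rect"])*[512,384,512,384]
            print(q,round(r["score"],2),c.round(),np.nanmedian(w[m],0).round(),"zmax",np.nanpercentile(w[m][:,2],97).round())
E
```

```text
pics
0.0 [ 281.59979547 -557.33002746  201.11556946] [-3.05462298e+00 -7.27822807e-01  4.90806321e-04] [[ 0.893  0.451 -0.001]
 [ 0.451 -0.893  0.001]
 [ 0.    -0.001 -1.   ]] 87.86221800183444 18.700000000000003
scene [[-0.8, 0.43, -0.42, 1008.4], [0.6, 0.57, -0.56, 637.74], [-0.01, -0.7, -0.71, 881.43], [0.0, 0.0, 0.0, 1.0]] [[447.99065953913373, 0.0, 255.04265155961892], [0.0, 447.99065953913373, 181.99269493218156], [0.0, 0.0, 1.0]]
mixer 0.78 [220. 158. 144. 106.] [ 537. -147.   25.] zmax 29.0
load_place 0.72 [251. 165.  30.  18.] [503. -99.  26.] zmax 29.0
mix_place 0.49 [211. 137.  25.  26.] [ 512. -238.   26.] zmax 30.0
carrier 0.65 [206. 130.  77.  54.] [ 508. -272.   48.] zmax 111.0
carrier 0.5 [373. 266.  11.  26.] [490. 351.  82.] zmax 105.0
lever 0.68 [267. 199.  15.  16.] [556.  64.  99.] zmax 108.0
lever 0.49 [303. 297.  24.  36.] [657. 315.  93.] zmax 106.0
lever_base 0.91 [273. 206.  35.  31.] [534.  66.  26.] zmax 105.0
lever_base 0.56 [290. 312.  38.  58.] [683. 318.  26.] zmax 103.0
rack 0.83 [336. 277.  86.  64.] [568. 307.  31.] zmax 42.0
vial1_mid 0.75 [362. 27
[... 1377 characters left out ...]
0
rack 0.68 [173. 200.  63.  39.] [518. 274.  32.] zmax 44.0
rack 0.67 [166. 212.  14.   9.] [488. 273.  81.] zmax 102.0
dropper1_mid 0.47 [214. 244.  15.  13.] [397. 150.  38.] zmax 44.0
dropper1_mid 0.44 [182. 212.  14.   7.] [490. 241.  82.] zmax 104.0
ink_tin 0.72 [143. 201.  19.   7.] [518. 338. 100.] zmax 108.0
ink_tin 0.56 [246. 132.  25.  24.] [708.  62.  48.] zmax 54.0
loupe 0.68 [179. 211.  16.  13.] [490. 242.  81.] zmax 102.0
loupe 0.58 [248. 196.  16.  40.] [527.  59.  26.] zmax 105.0
loupe 0.45 [214. 246.  16.  14.] [397. 151.  38.] zmax 44.0
carrier_grip 0.64 [374. 203.  35.  87.] [ 502. -282.   31.] zmax 89.0
carrier_grip 0.48 [247. 194.  19.  40.] [526.  59.  26.] zmax 105.0
```

View pics/scene0.png

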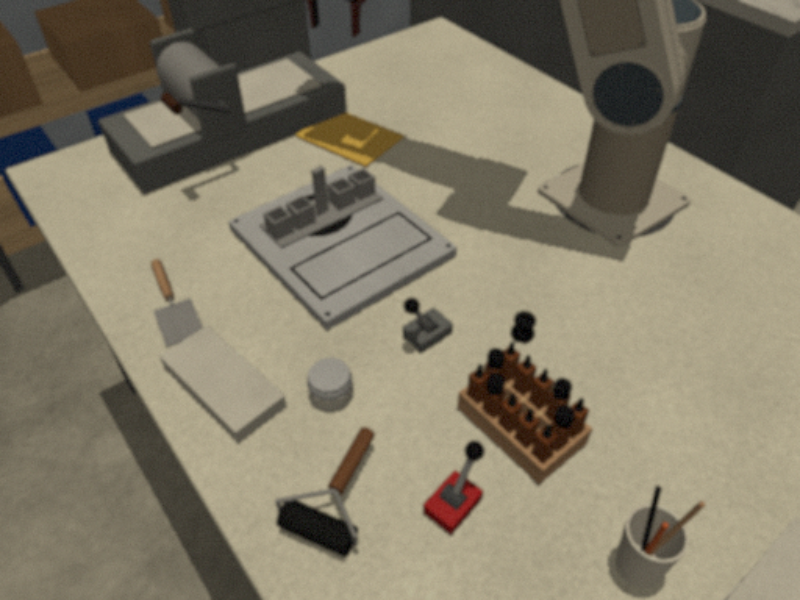

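```bash
python3 - <<'E'
import numpy as np,cv2
t=np.load("top0.npz");s=np.load("scene0.npz")
a=cv2.resize(t["frame"][90:300,100:420],None,fx=2.5,fy=2.5,interpolation=2)
cv2.imwrite("pics/a.png",a)
b=cv2.resize(s["frame"][210:350,250:420],None,fx=4.2,fy=4.2,interpolation=2)
cv2.imwrite("pics/b.png",b);print(a.shape,b.shape)
E
```

```text
(525, 800, 3) (588, 714, 3)
```

View pics/a.png

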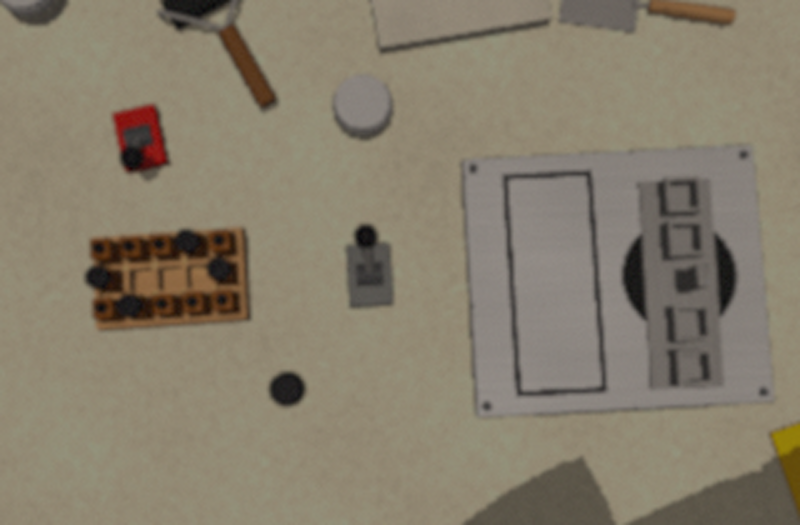

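View pics/b.png

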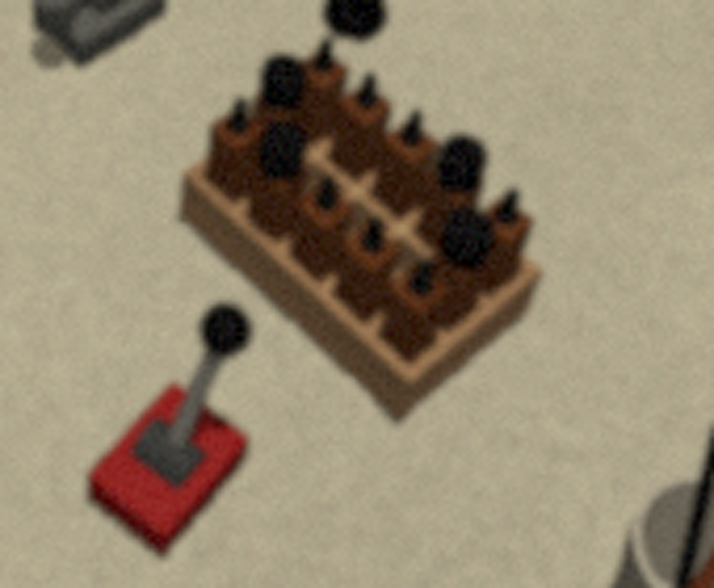

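The scene shows four broad screw caps in the rack. In the top crop they are at (187,240), (218,268), (97,277) and (130,305). The loupe is at (287,388), and it is not a bottle.

There are two levers: the grey box at (370,270) has its ball away from the robot (on), and the red look-alike is at (140,140). The grey one is ours. I'll go above the mixer for a close look.

Request:
servo_tool:
  deltas:
    - [[40, -25, -16], [0, 0, 0.117]]
    - [[80, -50, -33], [0, 0, 0.234]]
    - [[120, -76, -50], [0, 0, 0.351]]
    - [[160, -100, -66], [0, 0, 0.468]]
    - [[160, -100, -66], [0, 0, 0.468]]
  grip: 1

```text
t: 1.72
ee_pos: [380.6, -394.4, 269.0]
orientation: [3.141, -0.01, 0.001]
ft_force: [0.8, 0.1, -0.0]
width: 57.9
grasp_force: 0.0
```

Request:
servo_tool:
  deltas:
    - [[19, -32, -13], [0, 0, 0]]
    - [[38, -64, -26], [0, 0, 0]]
    - [[57, -96, -39], [0, 0, 0]]
    - [[76, -128, -52], [0, 0, 0]]
    - [[95, -160, -65], [0, 0, 0]]

```text
t: 2.13
ee_pos: [475.1, -234.7, 333.8]
orientation: [3.141, -0.001, 0.001]
ft_force: [-0.1, 0.0, -0.7]
width: 24.7
grasp_force: 0.0
```

Request:
servo_tool:
  deltas:
    - [[16, -28, -12], [0, 0, 0]]
    - [[32, -57, -22], [0, 0, 0]]
    - [[32, -57, -22], [0, 0, 0]]
    - [[32, -57, -22], [0, 0, 0]]

```text
t: 2.47
ee_pos: [507.4, -178.2, 355.4]
orientation: [3.141, 0.005, 0.002]
ft_force: [-0.2, 0.3, 0.6]
width: 0.7
grasp_force: 0.0
```

```bash
python3 - <<'E'
from h import *
o=st();print(o["t"],o["ee_pos"],R.from_rotvec(o["orientation"]).as_matrix().round(4),o["qpos"].round(2) if hasattr(o["qpos"],'round') else o["qpos"])
p=get_image("wrist");cv2.imwrite("pics/w1.png",p["frame"]);np.savez("w1.npz",**{k:p[k] for k in("frame","depth","K","pose")})
print(np.array(p["pose"]).round(3),np.array(p["K"]))
E
```

```text
2.4667 [ 507.40754306 -178.23223532  355.43234888] [[ 1.0e+00  3.1e-03  1.1e-03]
 [ 3.1e-03 -1.0e+00 -6.0e-04]
 [ 1.1e-03  6.0e-04 -1.0e+00]] [-0.36  0.15  1.65 -0.    1.34  1.21]
[[ 2.00000e-03 -9.66000e-01 -2.57000e-01  5.77440e+02]
 [-1.00000e+00 -2.00000e-03 -1.00000e-03 -1.77940e+02]
 [ 1.00000e-03  2.57000e-01 -9.66000e-01  5.40045e+02]
 [ 0.00000e+00  0.00000e+00  0.00000e+00  1.00000e+00]] [[291.33963625   0.         253.08147563]
 [  0.         291.33963625 197.73627053]
 [  0.           0.           1.        ]]
```

View pics/w1.png

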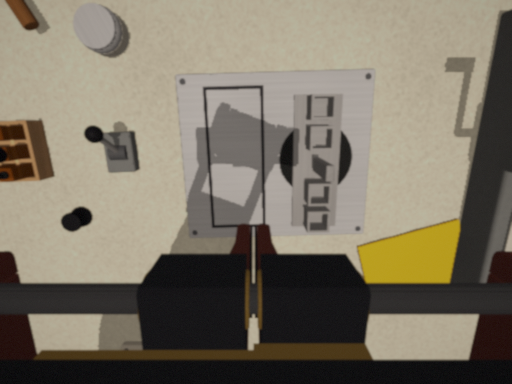

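```bash
python3 - <<'E'
from h import *
t=dict(np.load("top0.npz"));w=dict(np.load("w1.npz"))
def top(c,z): return ray(t,100+(c[0]+.5)/2.5-.5,90+(c[1]+.5)/2.5-.5,z)
def rep(n,P):
    P=np.array(P)[:,:2]; c=P.mean(0); l=(P[0]+P[1]-P[2]-P[3])/2; s=(P[0]+P[3]-P[1]-P[2])/2  # x dir, y dir
    print(n,c.round(1),"len",np.linalg.norm(l).round(1),np.linalg.norm(s).round(1),"yaw",np.degrees(np.arctan2(l[1],l[0])).round(2),np.degrees(np.arctan2(-s[0],s[1])).round(2))
# order TL TR BR BL
rep("outline top",[top(c,25) for c in [(505,177),(590,172),(604,389),(517,394)]])
rep("outline wri",[ray(w,*c,25) for c in [(205,88),(262,87),(264,226),(213,227)]])
rep("mixer top",[top(c,25) for c in [(462,160),(749,146),(773,400),(477,416)]])
rep("mixer wri",[ray(w,*c,25) for c in [(177,76),(374,70),(366,235),(188,239)]])
for n,p in(("t",t),("w",w)):
    g=p["frame"].max(2)
    for nm,x0,x1,y0,y1 in([("disc",345,400,180,220)] if n=="t" else [("disc",275,355,115,200)]):
        m=np.zeros_like(g);m[y0:y1,x0:x1]=(g[y0:y1,x0:x1]<60)
        cnt=np.vstack(cv2.findContours(m,0,1)[0]);h=cv2.convexHull(cnt)[:,0]
        P=np.array([ray(p,*q,25)[:2] for q in h]);(c,r)=cv2.minEnclosingCircle(P.astype(np.float32));print(n,nm,c,r)
# bar top z=127, lever ball
print("bar top",top((689,278),127), "lever ball top",top((366,237),95),"wri",ray(w,94,134,92), "box top",[top(c,25).round(1) for c in[(347,247),(390,244),(393,304),(349,307)]])
print("caps top",[ (k,top(c,106).round(1)) for k,c in dict(A=(187,240),B=(218,268),C=(97,277),D=(130,305)).items()])
print("rack corners z40",[top(c,40).round(1) for c in[(91,238),(243,229),(249,318),(97,327)]])
print("carrier plate z33",[top(c,31).round(1) for c in[(638,183),(709,178),(722,384),(650,388)]])
# depth of cells: carrier walls in wrist via pts
W=pts(t); z=W[...,2]; m=(z>110)&(z<135)&(np.abs(W[...,0]-510)<60)&(np.abs(W[...,1]+250)<80); print("bar depth",W[m].mean(0),m.sum())
E
```

```text
outline top [ 507.6 -145.6] len 242.9 96.1 yaw 1.36 2.05
outline wri [ 507.1 -148.6] len 245.6 95.3 yaw 1.34 1.2
mixer top [ 509.4 -214. ] len 285.7 325.6 yaw 1.98 1.66
mixer wri [ 507.8 -219.4] len 289.2 330.6 yaw 1.85 1.63
t disc (511.72674560546875, -285.43804931640625) 61.5654296875
w disc (512.7306518554688, -287.6077575683594) 62.31731033325195
bar top [ 500.09119744 -271.84764498  127.        ] lever ball top [554.05451431  60.72997607  95.        ] wri [556.78396903  60.73866943  92.        ] box top [array([552. ,  84.4,  25. ]), array([554.3,  36.2,  25. ]), array([487. ,  34.3,  25. ]), array([484.8,  83.3,  25. ])]
caps top [('A', array([553.7, 248.5, 106. ])), ('B', array([523.4, 216.1, 106. ])), ('C', array([516.8, 342.8, 106. ])), ('D', array([486.7, 308.2, 106. ]))]
rack corners z40 [array([566.6, 366.7,  40. ]), array([572.9, 198.5,  40. ]), array([474.2, 192.6,  40. ]), array([468. , 359.5,  40. ])]
carrier plate z33 [array([ 616.1, -242.9,   31. ]), array([ 620. , -322.6,   31. ]), array([ 390.5, -325.4,   31. ]), array([ 387.9, -246.1,   31. ])]
bar depth [ 503.97096876 -285.74431489  123.68944004] 58
```

The wrist picture shows the mixer, with the outline on the left at (235,157), the disc at (316,157) under the carrier, and the lever ball at (94,134). The top and wrist measurements agree to about 3 mm. Next I push the lever off.

Request:
servo_tool:
  deltas:
    - [[11, -30, 19], [0, 0, 0]]
    - [[22, -60, 38], [0, 0, 0]]
    - [[33, -90, 57], [0, 0, 0]]
    - [[44, -120, 76], [0, 0, 0]]
    - [[55, -150, 95], [0, 0, 0]]

```text
t: 2.93
ee_pos: [561.2, -29.8, 258.4]
orientation: [3.141, -0.004, -0.001]
ft_force: [0.4, 0.5, 0.0]
width: 0.6
grasp_force: 0.0
```

Request:
servo_tool:
  deltas:
    - [[11, -30, 19], [0, 0, 0]]
    - [[22, -60, 38], [0, 0, 0]]
    - [[33, -88, 60], [0, 0, 0]]
    - [[33, -88, 95], [0, 0, 0]]
    - [[33, -88, 130], [0, 0, 0]]

```text
t: 3.35
ee_pos: [595.3, 58.5, 128.7]
orientation: [3.142, 0.001, 0.002]
ft_force: [0.6, -0.4, -1.9]
width: 0.4
grasp_force: 0.0
```

Request:
servo_tool:
  deltas:
    - [[0, 0, 25], [0, 0, 0]]
    - [[0, 0, 45], [0, 0, 0]]
    - [[0, 0, 45], [0, 0, 0]]
    - [[0, 0, 45], [0, 0, 0]]

```text
t: 3.68
ee_pos: [593.5, 57.1, 83.7]
orientation: [3.141, -0.003, -0.005]
ft_force: [-0.4, -0.1, -0.2]
width: 0.4
grasp_force: 0.0
```

Request:
servo_tool:
  deltas:
    - [[-12, -2, 0], [0, 0, 0]]
    - [[-24, -2, 0], [0, 0, 0]]
    - [[-38, -2, 0], [0, 0, 0]]
    - [[-52, -1, 0], [0, 0, 0]]
    - [[-66, 0, 0], [0, 0, 0]]

```text
t: 4.1
ee_pos: [529.4, 57.9, 86.9]
orientation: [-3.141, 0.002, -0.005]
ft_force: [-0.6, 0.3, -0.6]
width: 0.1
grasp_force: 0.0
```

Request:
servo_tool:
  deltas:
    - [[-10, 0, 0], [0, 0, 0]]
    - [[-17, 0, 0], [0, 0, 0]]
    - [[-22, 0, 0], [0, 0, 0]]
    - [[-25, 0, 0], [0, 0, 0]]
    - [[-25, 0, 0], [0, 0, 0]]

```text
t: 4.52
ee_pos: [503.7, 58.5, 85.2]
orientation: [-3.142, 0.0, -0.001]
ft_force: [-0.2, 0.3, 0.2]
width: 0.8
grasp_force: 0.0
```

```bash
python3 - <<'E'
from h import *
o=st();print(o["t"],o["ee_pos"],o["ft_force"])
p=get_image("top");w=pts(p)
for q in["lever","lever_base"]:
    for r in finder.silhouettes(q,p)[:3]:
        m=r["mask"];c=np.array(r["rect"])*[512,384,512,384];print(q,r["score"],c.round(),np.nanmedian(w[m],0).round())
cv2.imwrite("pics/t2.png",cv2.resize(p["frame"][90:300,100:420],None,fx=2.5,fy=2.5,interpolation=2))
E
```

```text
4.5167 [503.69431265  58.50070453  85.23123694] [-0.20985517  0.34102423  0.15421864]
lever 0.57 [154. 151.  11.  14.] [646. 308. 101.]
lever_base 0.92 [159. 145.  20.  26.] [681. 308.  26.]
```

Request:
servo_tool:
  deltas:
    - [[-2, 0, 0], [0, 0, 0]]
    - [[-4, 0, 0], [0, 0, 0]]
    - [[-5, 0, 0], [0, 0, 0]]
    - [[-5, 0, 0], [0, 0, 0]]

```text
t: 5.0
ee_pos: [498.3, 58.6, 84.7]
orientation: [3.142, -0.0, -0.001]
ft_force: [0.3, 0.8, 0.6]
width: 0.2
grasp_force: 0.0
```

Request:
servo_tool:
  deltas:
    - [[20, 0, 0], [0, 0, 0]]
    - [[20, 0, -40], [0, 0, 0]]
    - [[30, 20, -80], [0, 0, 0]]
    - [[30, 60, -90], [0, 0, 0]]
    - [[30, 100, -100], [0, 0, 0]]

```text
t: 5.42
ee_pos: [530.5, -40.0, 186.7]
orientation: [3.141, 0.005, 0.006]
ft_force: [0.9, 0.1, -0.3]
width: 0.5
grasp_force: 0.0
```

```bash
python3 - <<'E'
from h import *
p=get_image("wrist");q=get_image("top")
a=cv2.resize(p["frame"][60:240,20:240],(520,426));b=cv2.resize(q["frame"][160:230,220:280],(280,326))
for n,x in(("wrist",p),("top",q)):
    print(n,px(x,(482,58,92)),px(x,(557,60,92)))
im=np.zeros((426,800,3),np.uint8);im[:,:520]=a;im[:326,520:]=b;cv2.imwrite("pics/lev.png",im)
E
```

```text
wrist [157.84053169 239.28889133] [149.47842659 166.95122942]
top [247.68385138 211.69538122] [246.39176179 183.53277454]
```

View pics/lev.png

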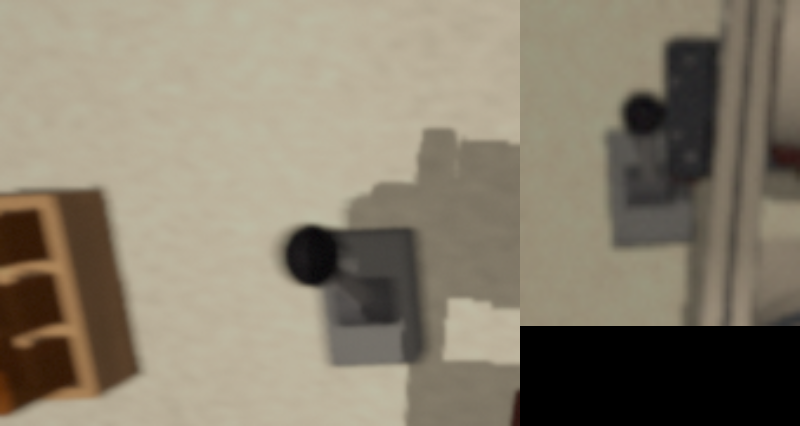

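```bash
python3 - <<'E'
import cv2
a=cv2.imread("pics/t2.png")[150:350,250:480];cv2.imwrite("pics/t2c.png",cv2.resize(a,None,fx=2.5,fy=2.5))
E
```

```text
(no output)
```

View pics/t2c.png

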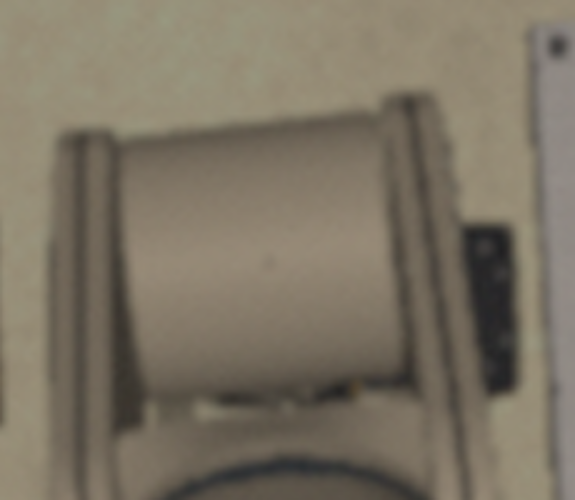

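The lever is still on, with the ball at (152,168) in the wrist picture, so the push went past it. I'll grip the ball and swing it over instead.

Request:
servo_tool:
  deltas:
    - [[9, -35, 0], [0, 0, 0]]
    - [[18, -70, 0], [0, 0, 0]]
    - [[26, -101, 0], [0, 0, 0]]
    - [[26, -101, 20], [0, 0, 0]]
    - [[26, -101, 20], [0, 0, 0]]
  grip: -0.3

```text
t: 5.93
ee_pos: [552.8, 63.2, 161.6]
orientation: [3.141, 0.004, -0.007]
ft_force: [-1.0, 0.1, 0.1]
width: 30.1
grasp_force: 0.0
```

Request:
servo_tool:
  deltas:
    - [[0, 0, 25], [0, 0, 0]]
    - [[0, 0, 50], [0, 0, 0]]
    - [[0, 0, 75], [0, 0, 0]]
    - [[0, 0, 87], [0, 0, 0]]
    - [[0, 0, 87], [0, 0, 0]]

```text
t: 6.35
ee_pos: [552.1, 60.8, 74.9]
orientation: [3.141, -0.001, -0.009]
ft_force: [-0.1, 0.4, 0.7]
width: 56.8
grasp_force: 0.0
```

Request:
servo_tool:
  deltas:
    - [[0, 0, 0], [0, 0, 0]]
    - [[0, 0, 0], [0, 0, 0]]
    - [[0, 0, 0], [0, 0, 0]]
    - [[0, 0, 0], [0, 0, 0]]
    - [[0, 0, 0], [0, 0, 0]]
  grip: 1

```text
t: 6.77
ee_pos: [555.3, 61.4, 78.4]
orientation: [-3.141, 0.0, -0.003]
ft_force: [-0.2, 0.4, 0.3]
width: 27.4
grasp_force: 0.0
```

Request:
servo_tool:
  deltas:
    - [[0, 0, 0], [0, 0, 0]]
    - [[0, 0, 0], [0, 0, 0]]

```text
t: 6.93
ee_pos: [555.3, 60.1, 78.1]
orientation: [3.14, 0.001, 0.002]
ft_force: [0.8, -7.8, 1.9]
width: 20.9
grasp_force: 28.0
```

```bash
python3 - <<'E'
from h import *
o=st();print(o["ee_pos"],o["width"],o["grasp_force"],o["ft_force"])
p=get_image("scene");q=get_image("wrist")
c=px(p,(555,60,90)).astype(int);print(c)
for X in [(555,60,78),(557,60.7,92),(519.5,59.5,25)]: print((px(p,X)-c+[35,35])*6)
a=p["frame"][c[1]-35:c[1]+35,c[0]-35:c[0]+35];a=cv2.resize(a,(420,420),interpolation=2)
b=q["frame"][180:280,190:280];b=cv2.resize(b,(378,420),interpolation=2)
cv2.imwrite("pics/g.png",np.hstack([a,b])); print(px(q,(555,60,78)),px(q,(557,60.7,92)))
E
```

```text
[555.251068    60.1234373   78.13467702] 20.86592416469003 28.041864931583405 [ 0.7727418  -7.81933179  1.89219223]
[263 195]
[212.54302286 234.95730568]
[209.90263881 214.61429318]
[277.17821139 281.17875339]
[253.20998191 228.00605852] [252.14905751 232.99427785]
```

View pics/g.png

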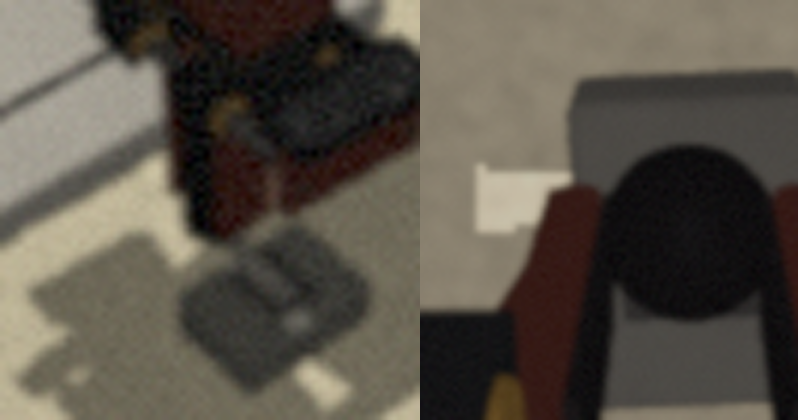

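The ball at (690,232) in the crop sits between the fingers, gripped at 28 N. Now I swing it along its arc.

Request:
servo_tool:
  deltas:
    - [[-14, 0.5, -6], [0, 0, 0]]
    - [[-30, 1, -9], [0, 0, 0]]
    - [[-46, 1.5, -9], [0, 0, 0]]
    - [[-62, 2, -6], [0, 0, 0]]
    - [[-78, 2.5, 0], [0, 0, 0]]

```text
t: 7.45
ee_pos: [482.6, 58.8, 84.9]
orientation: [-3.141, -0.0, -0.02]
ft_force: [-22.4, -5.7, 68.8]
width: 0.8
grasp_force: 33.9
```

Request:
servo_tool:
  deltas:
    - [[0, 0, 0], [0, 0, 0]]
    - [[0, 0, 0], [0, 0, 0]]

```text
t: 7.62
ee_pos: [471.8, 58.4, 80.6]
orientation: [3.141, -0.0, -0.012]
ft_force: [-26.8, -1.9, 53.9]
width: 0.6
grasp_force: 29.1
```

```bash
python3 - <<'E'
from h import *
o=st();print(o["ee_pos"],o["width"],o["grasp_force"],o["ft_force"])
q=get_image("wrist")
print(px(q,(479,58,92)),px(q,(557,60.7,92)),px(q,(519.5,59.5,25)))
cv2.imwrite("pics/g2.png",cv2.resize(q["frame"][90:270,160:340],(540,540)))
E
```

```text
[471.80788761  58.41545304  80.56793446] 0.5620699292312864 29.09051388502121 [-26.76013111  -1.91300517  53.91847835]
[253.69214814 223.62313185] [248.81471689  92.32876672] [251.58108021 147.97103643]
```

View pics/g2.png

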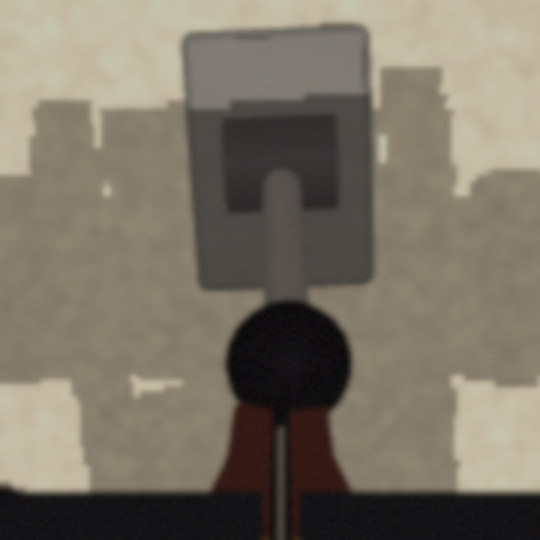

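Request:
servo_tool:
  deltas:
    - [[-6, 0, -8], [0, 0, 0]]
    - [[-12, 0, -25], [0, 0, 0]]
    - [[-12, 0, -55], [0, 0, 0]]
    - [[-12, 0, -90], [0, 0, 0]]
    - [[-12, 0, -120], [0, 0, 0]]

```text
t: 8.08
ee_pos: [464.5, 58.9, 199.5]
orientation: [-3.141, 0.0, -0.001]
ft_force: [0.0, 0.4, 0.4]
width: 0.4
grasp_force: 0.0
```

Request:
servo_tool:
  deltas:
    - [[0, 40, 0], [0, 0, 0]]
    - [[0, 80, 0], [0, 0, 0]]
    - [[0, 80, 0], [0, 0, 0]]
  grip: -1

```text
t: 8.33
ee_pos: [465.2, -25.5, 198.8]
orientation: [3.14, -0.005, 0.004]
ft_force: [-0.8, 0.4, -0.1]
width: 16.7
grasp_force: 0.0
```

```bash
python3 - <<'E'
from h import *
o=st();print(o["ee_pos"],o["width"],o["ft_force"])
q=get_image("wrist");w=pts(q)
print(px(q,(482,58,92)),px(q,(557,60.7,92)),px(q,(519.5,59.5,25)))
np.savez("w2.npz",**{k:q[k] for k in("frame","depth","K","pose")})
for n in("lever","lever_base"):
  for r in finder.silhouettes(n,q)[:2]:
    m=r["mask"];print(n,r["score"],(np.array(r["rect"])*[512,384,512,384]).round(),np.nanmedian(w[m],0).round())
cv2.imwrite("pics/g3.png",q["frame"])
E
```

```text
[465.19804011 -25.52520244 198.78002277] 16.747953148948465 [-0.83447972  0.41402521 -0.13675655]
[170.35710893 175.05026528] [161.47103283  96.97220506] [181.90612362 134.25295763]
lever 0.73 [171. 157.  29.  49.] [494.  54. 103.]
lever_base 0.57 [183. 139.  50.  77.] [518.  53.  27.]
```

View pics/g3.png

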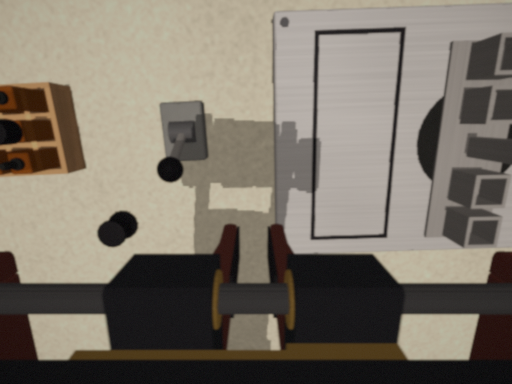

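The lever now leans off (ball at (170,168)), but it looks about 6 mm short of its stop. I'll press it home gently and watch the force.

Request:
servo_tool:
  deltas:
    - [[26, -33, 0], [0, 0, 0]]
    - [[52, -67, 0], [0, 0, 0]]
    - [[68, -84, 20], [0, 0, 0]]
    - [[68, -84, 55], [0, 0, 0]]
    - [[68, -84, 90], [0, 0, 0]]
  grip: 1

```text
t: 8.9
ee_pos: [534.5, 66.0, 107.1]
orientation: [-3.141, -0.006, -0.006]
ft_force: [-0.5, 0.3, -1.0]
width: 3.1
grasp_force: 0.0
```

Request:
servo_tool:
  deltas:
    - [[0, 0, 29], [0, 0, 0]]
    - [[0, 0, 29], [0, 0, 0]]
    - [[-8, 0, 29], [0, 0, 0]]
    - [[-16, 0, 29], [0, 0, 0]]
    - [[-24, 0, 29], [0, 0, 0]]

```text
t: 9.32
ee_pos: [508.9, 63.4, 80.2]
orientation: [-3.141, -0.0, -0.004]
ft_force: [0.3, -0.2, -0.3]
width: 0.6
grasp_force: 0.3
```

Request:
servo_tool:
  deltas:
    - [[-3, 0, 0], [0, 0, 0]]
    - [[-6, 0, 0], [0, 0, 0]]
    - [[-6, 0, 0], [0, 0, 0]]

```text
t: 9.57
ee_pos: [503.1, 62.9, 79.8]
orientation: [-3.141, 0.0, -0.004]
ft_force: [0.2, 0.8, 0.5]
width: 0.6
grasp_force: 0.6
```

Request:
servo_tool:
  deltas:
    - [[-2, 0, 0], [0, 0, 0]]
    - [[-4, 0, 0], [0, 0, 0]]
    - [[-4, 0, 0], [0, 0, 0]]

```text
t: 9.82
ee_pos: [501.2, 63.0, 79.5]
orientation: [-3.141, 0.001, -0.009]
ft_force: [6.7, 1.2, 3.0]
width: 0.3
grasp_force: 2.7
```

Request:
servo_tool:
  deltas:
    - [[6, 0, 0], [0, 0, 0]]
    - [[12, 0, -20], [0, 0, 0]]
    - [[12, 0, -60], [0, 0, 0]]
    - [[6, 20, -100], [0, 0, 0]]
    - [[0, 60, -100], [0, 0, 0]]

```text
t: 10.23
ee_pos: [502.5, 5.1, 183.9]
orientation: [-3.141, -0.006, -0.013]
ft_force: [1.2, -0.9, 0.6]
width: 0.5
grasp_force: 0.0
```

Request:
servo_tool:
  deltas:
    - [[0, 40, 0], [0, 0, 0]]
    - [[0, 40, 0], [0, 0, 0]]

```text
t: 10.4
ee_pos: [498.5, -41.6, 179.2]
orientation: [3.14, -0.006, 0.001]
ft_force: [0.7, -0.4, -1.0]
width: 0.5
grasp_force: 0.0
```

```bash
python3 - <<'E'
from h import *
o=st();print(o["ee_pos"],o["width"],o["ft_force"])
q=get_image("wrist");w=pts(q)
np.savez("w3.npz",**{k:q[k] for k in("frame","depth","K","pose")})
g=q["frame"].max(2)
for n in("lever","lever_base"):
  for r in finder.silhouettes(n,q)[:2]:
    c=np.array(r["rect"])*[512,384,512,384];print(n,r["score"],c.round())
print(px(q,(482,58,92)),px(q,(557,60.7,92)))
m=np.zeros_like(g);m[60:260,60:245]=(g[60:260,60:245]<32)
n,l,s,c=cv2.connectedComponentsWithStats(m)
for i in range(1,n):
    if s[i,4]>60: print(s[i],c[i],ray(q,*c[i],92).round(1))
E
```

```text
[498.47582945 -41.57818362 179.22801824] 0.46060113509135303 [ 0.67024382 -0.36185911 -0.96393641]
lever 0.75 [154. 191.  33.  58.]
lever_base 0.66 [168. 176.  56.  96.]
[151.11886065 212.16497061] [140.3572182  133.71923414]
[140 199  24  24 423] [151.4751773  210.24822695] [484.   57.5  92. ]
[ 83 240  39  20 521] [105.07485605 251.44337812] [440.5 108.6  92. ]
[160 254  85   6 405] [205.80987654 257.03950617] [433.7   6.8  92. ]
```

Lever off confirmed: the ball is at x = 484, at its stop. Next is the carrier.

Request:
servo_tool:
  deltas:
    - [[0, 40, -20], [0, 0, 0]]
    - [[0, 80, -40], [0, 0, 0]]
    - [[0, 120, -40], [0, 0, 0]]
    - [[0, 140, -40], [0, 0, 0]]
    - [[0, 140, -40], [0, 0, 0]]
  grip: -0.1

```text
t: 10.97
ee_pos: [499.3, -179.0, 218.4]
orientation: [3.141, -0.003, 0.0]
ft_force: [-0.1, 0.2, 0.1]
width: 30.3
grasp_force: 0.0
```

```bash
cat >> h.py <<'E'
def bar(p):
    w=pts(p);z=w[...,2];m=(z>116)&(z<138)&(np.abs(w[...,0]-508)<90)&(np.abs(w[...,1]+217)<150)
    n,l,s,c=cv2.connectedComponentsWithStats(m.astype(np.uint8))
    for i in range(1,n):
        if s[i,4]>15:
            P=w[l==i]; P=P[P[:,2]>np.median(P[:,2])-4]; 
            (cx,cy),(a,b),an=cv2.minAreaRect(P[:,:2].astype(np.float32)); print("bar",s[i,4],np.median(P,0).round(1),(round(cx,1),round(cy,1)),round(a,1),round(b,1),round(an,1),"px",c[i].round())
def plate(p,near,r=150):
    w=pts(p);z=w[...,2];m=((z>29.5)&(z<80)&(np.hypot(w[...,0]-near[0],w[...,1]-near[1])<r)).astype(np.uint8)
    n,l,s,c=cv2.connectedComponentsWithStats(m);i=1+np.argmax(s[1:,4]);P=w[l==i]
    print("plate",cv2.minAreaRect(P[:,:2].astype(np.float32)))
E
python3 - <<'E'
from h import *
o=st();print(o["ee_pos"],o["width"])
q=get_image("wrist");np.savez("w4.npz",**{k:q[k] for k in("frame","depth","K","pose")})
bar(q);plate(q,(505,-285));cv2.imwrite("pics/w4.png",q["frame"])
E
```

```text
[ 499.31242466 -178.98404086  218.40867582] 30.333434030655813
bar 402 [ 505.3 -287.4  128.5] (505.0, -288.4) 23.7 12.9 0.1 px [363. 187.]
plate ((504.7411804199219, -288.8301086425781), (231.41026306152344, 81.24288940429688), 0.8919384479522705)
```

View pics/w4.png

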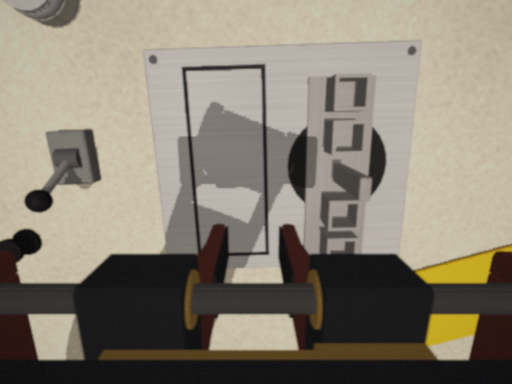

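```bash
python3 - <<'E'
from h import *
q=dict(np.load("w4.npz"))
P=np.array([ray(q,*c,25)[:2] for c in [(184,69),(264,66),(267,254),(199,256)]])
print("outline",P.mean(0).round(1),(P[0]+P[1]-P[2]-P[3])/2)
g=q["frame"].max(2).astype(np.uint8)
# disc: fit circle on dark pixels contours incl known radius 64 at z=25, left and right edges
E=[]
w=pts(q)
m=(g<45)&(np.abs(w[...,2]-25)<4)&(np.hypot(w[...,0]-510,w[...,1]+287)<80)
P=np.array([ray(q,u,v,25)[:2] for v,u in zip(*np.where(m))]).astype(np.float32)
print(cv2.minEnclosingCircle(P),len(P))
# outline dark pixels -> minAreaRect
m=(g<70)&(np.abs(w[...,2]-25)<5)&(np.abs(w[...,0]-507)<135)&(w[...,1]>-205)&(w[...,1]<-85)
m[215:,:]=0
P=np.array([ray(q,u,v,25)[:2] for v,u in zip(*np.where(m))])
# long lines: fit each side
for lo,hi in((-115,-85),(-210,-180)):
    s=P[(P[:,1]>lo)&(P[:,1]<hi)]
    if len(s)>30: k=np.polyfit(s[:,0],s[:,1],1);print("line",lo,len(s),np.degrees(k[0]),"y at 507",np.polyval(k,507))
# mixer edges by depth z>15
m=(w[...,2]>14)&(np.abs(w[...,0]-508)<170)&(np.abs(w[...,1]+217)<185)
m[190:,:]=0
pp=np.argwhere(m); 
row=lambda v:[np.where(m[v])[0].min(),np.where(m[v])[0].max()]
for v in(70,110,150): print(v,[ray(q,u,v,25)[:2].round(1) for u in row(v)])
for u in(170,280,400): print(u,ray(q,u,np.where(m[:,u])[0].min(),25)[:2].round(1))
E
```

```text
outline [ 507.5 -147.5] [245.69515236   5.84509868]
((513.0000610351562, -287.203857421875), 62.16935729980469) 1298
line -115 353 0.09664884648490502 y at 507 -99.28842595080968
line -210 356 2.469845334632996 y at 507 -194.80008874639026
70 [array([627.8, -50.8]), array([ 627. , -379.1])]
110 [array([581.7, -52.6]), array([ 580.9, -379.5])]
150 [array([532.4, -53.1]), array([ 531.6, -381.3])]
170 [651.8 -81.5]
280 [ 655.8 -211.3]
400 [ 659.7 -352. ]
```

Request:
servo_tool:
  deltas:
    - [[2, 36, 0], [0, 0, 0]]
    - [[4, 72, 0], [0, 0, 0]]
    - [[5.5, 109, 0], [0, 0, 0]]
    - [[5.5, 109, 20], [0, 0, 0]]
    - [[5.5, 109, 40], [0, 0, 0]]

```text
t: 11.43
ee_pos: [505.4, -285.5, 178.1]
orientation: [3.141, -0.001, 0.002]
ft_force: [-0.3, 0.3, -0.5]
width: 48.4
grasp_force: 0.0
```

```bash
python3 -c "
from h import *
import time
a=ctrl.get_obs();print(a['ee_pos'],a['width'],R.from_rotvec(a['orientation']).as_matrix().round(4)[:2,:2])"
```

```text
[ 505.40752532 -285.46693449  178.0765544 ] 48.41515049742722 [[ 1.e+00 -6.e-04]
 [-6.e-04 -1.e+00]]
```

Request:
servo_tool:
  deltas:
    - [[0, 0, 25], [0, 0, 0]]
    - [[0, 0, 50], [0, 0, 0]]
    - [[0, 0, 75], [0, 0, 0]]
    - [[0, 0, 86], [0, 0, 0]]
    - [[0, 0, 86], [0, 0, 0]]

```text
t: 11.85
ee_pos: [502.7, -282.5, 89.3]
orientation: [-3.138, -0.003, 0.009]
ft_force: [-0.0, 0.0, 0.8]
width: 48.4
grasp_force: 0.0
```

Request:
servo_tool:
  deltas:
    - [[0, 0, 0], [0, 0, 0]]
    - [[0, 0, 0], [0, 0, 0]]
    - [[0, 0, 0], [0, 0, 0]]
    - [[0, 0, 0], [0, 0, 0]]
    - [[0, 0, 0], [0, 0, 0]]
  grip: 1

```text
t: 12.27
ee_pos: [504.7, -286.0, 93.5]
orientation: [3.141, -0.001, 0.003]
ft_force: [0.2, 0.2, 0.2]
width: 18.7
grasp_force: 0.0
```

Request:
servo_tool:
  deltas:
    - [[0, 0, 0], [0, 0, 0]]
    - [[0, 0, 0], [0, 0, 0]]
    - [[0, 0, 0], [0, 0, 0]]

```text
t: 12.52
ee_pos: [504.6, -286.4, 93.0]
orientation: [3.141, -0.001, 0.002]
ft_force: [-0.4, -2.2, 4.1]
width: 11.8
grasp_force: 30.0
```

Request:
servo_tool:
  deltas:
    - [[0.5, -10, 0], [0, 0, -0.005]]
    - [[0.8, -28, 0], [0, 0, -0.01]]
    - [[1.2, -50, 0], [0, 0, -0.015]]
    - [[1.6, -72, 0], [0, 0, -0.02]]
    - [[2, -94, 0], [0, 0, -0.028]]

```text
t: 12.93
ee_pos: [508.2, -193.4, 94.8]
orientation: [3.137, 0.043, 0.009]
ft_force: [-0.2, -5.7, 3.3]
width: 19.7
grasp_force: 33.6
```

Request:
servo_tool:
  deltas:
    - [[0.7, -18, 0], [0, 0, 0]]
    - [[0.8, -34, 0], [0, 0, 0]]
    - [[-0.5, -45, 0], [0, 0, 0]]
    - [[-0.5, -45, 0], [0, 0, 0]]
    - [[-0.5, -45, 0], [0, 0, 0]]

```text
t: 13.35
ee_pos: [505.4, -146.3, 93.7]
orientation: [3.141, 0.046, 0.003]
ft_force: [-2.8, 0.9, 15.3]
width: 19.6
grasp_force: 33.8
```

```bash
python3 -c "
from h import *
a=ctrl.get_obs();print(a['ee_pos'],a['width'],a['ft_force'],R.from_rotvec(a['orientation']).as_matrix().round(4)[:2,:2])"
```

```text
[ 505.36957061 -146.26631084   93.7188494 ] 19.589736864443115 [-2.80358359  0.92051768 15.3108965 ] [[ 0.9996  0.0292]
 [ 0.0292 -0.9996]]
```

Request:
servo_tool:
  deltas:
    - [[0, 0, 0], [0, 0, 0]]
    - [[0, 0, 0], [0, 0, 0]]
    - [[0, 0, 0], [0, 0, 0]]
    - [[0, 0, 0], [0, 0, 0]]
  grip: -0.1

```text
t: 13.68
ee_pos: [504.4, -146.7, 92.4]
orientation: [-3.141, -0.043, -0.0]
ft_force: [1.4, -0.3, 4.8]
width: 42.8
grasp_force: 1.6
```

Request:
servo_tool:
  deltas:
    - [[0, 0, -30], [0, 0, 0]]
    - [[0, 0, -65], [0, 0, 0]]
    - [[0, 30, -95], [0, 0, 0]]
    - [[0, 65, -120], [0, 0, 0]]
    - [[0, 65, -120], [0, 0, 0]]

```text
t: 14.1
ee_pos: [508.9, -216.3, 217.0]
orientation: [3.137, 0.041, 0.011]
ft_force: [0.6, -0.6, 0.4]
width: 48.3
grasp_force: 0.0
```

```bash
python3 - <<'E'
from h import *
o=st();print(o["t"],o["ee_pos"],o["width"])
q=get_image("wrist");np.savez("w5.npz",**{k:q[k] for k in("frame","depth","K","pose")})
bar(q);plate(q,(507,-147));cv2.imwrite("pics/w5.png",q["frame"])
E
```

```text
14.1 [ 508.91745197 -216.33448589  217.02165994] 48.28974334493747
bar 319 [ 504.9 -229.1  128.5] (504.0, -229.0) 24.1 10.9 2.2 px [265. 199.]
plate ((503.94927978515625, -229.183837890625), (230.43197631835938, 80.17829132080078), 1.873044729232788)
```

View pics/w5.png

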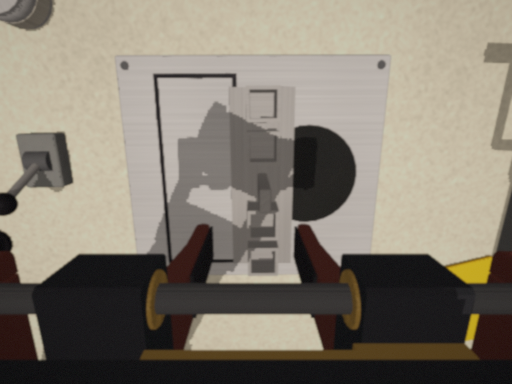

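The carrier stopped short, between the two places, with the bar at (265,199) in the picture. It is square to the mixer at (504,-229). I probably brushed it sideways while withdrawing, so I'll grip it lower, slide slower and withdraw straight up.

Request:
servo_tool:
  deltas:
    - [[-5, 12.5, 0], [0, 0, 0]]
    - [[-5, 12.5, 30], [0, 0, 0]]
    - [[-5, 12.5, 50], [0, 0, 0]]
    - [[-5, 12.5, 50], [0, 0, 0]]
    - [[-5, 12.5, 50], [0, 0, 0]]

```text
t: 14.57
ee_pos: [499.5, -223.1, 160.1]
orientation: [-3.139, -0.044, 0.008]
ft_force: [0.3, -0.8, -0.1]
width: 48.5
grasp_force: 0.0
```

```bash
python3 - <<'E'
from h import *
a=st();print(a['ee_pos'],a['width'],R.from_rotvec(a['orientation']).as_matrix().round(4)[:2,:2],"tool shift to (504,-229)",tool(np.array([504,-229,70])-a['ee_pos']).round(1))
E
```

```text
[ 499.47500841 -223.14075231  160.13268178] 48.50287568040811 [[ 0.9996  0.0282]
 [ 0.0282 -0.9996]] tool shift to (504,-229) [ 4.8  6.2 90.1]
```

Request:
servo_tool:
  deltas:
    - [[2, 2, 0], [0, 0, 0]]
    - [[2, 2, 0], [0, 0, 0]]
    - [[2, 2, 0], [0, 0, 0]]
    - [[2, 2, 0], [0, 0, 0]]
    - [[2, 2, 0], [0, 0, 0]]

```text
t: 14.98
ee_pos: [503.9, -226.3, 163.0]
orientation: [3.141, 0.044, 0.002]
ft_force: [0.2, 0.9, -0.6]
width: 48.9
grasp_force: 0.0
```

```bash
cat >> h.py <<'E'
def go(X):
    a=st();print("t",a['t'],a['ee_pos'].round(1) if hasattr(a['ee_pos'],'round') else a['ee_pos'],a['width'],"tool shift",tool(np.array(X)-a['ee_pos']).round(1))
E
python3 -c "
from h import *
go((504,-229,70))"
```

```text
t 14.9833 [ 503.9 -226.3  163. ] 48.90144809317216 tool shift [-0.1  2.6 93. ]
```

Request:
servo_tool:
  deltas:
    - [[0, 2.5, 25], [0, 0, 0]]
    - [[0, 2.5, 50], [0, 0, 0]]
    - [[0, 2.5, 75], [0, 0, 0]]
    - [[0, 2.5, 93], [0, 0, 0]]
    - [[0, 2.5, 93], [0, 0, 0]]

```text
t: 15.4
ee_pos: [501.4, -227.6, 66.4]
orientation: [-3.139, -0.044, 0.008]
ft_force: [-1.2, 0.1, 0.0]
width: 48.2
grasp_force: 0.0
```

Request:
servo_tool:
  deltas:
    - [[0, 0, 0], [0, 0, 0]]
    - [[0, 0, 0], [0, 0, 0]]
    - [[0, 0, 0], [0, 0, 0]]
    - [[0, 0, 0], [0, 0, 0]]
    - [[0, 0, 0], [0, 0, 0]]
  grip: 1

```text
t: 15.82
ee_pos: [504.4, -229.1, 70.5]
orientation: [3.14, 0.044, 0.003]
ft_force: [0.3, 0.2, -0.5]
width: 18.0
grasp_force: 0.0
```

Request:
servo_tool:
  deltas:
    - [[0, 0, 0], [0, 0, 0]]
    - [[0, 0, 0], [0, 0, 0]]
    - [[0, 0, 0], [0, 0, 0]]
    - [[0, 0, 0], [0, 0, 0]]

```text
t: 16.15
ee_pos: [504.0, -228.8, 70.1]
orientation: [3.141, 0.043, 0.001]
ft_force: [-0.0, 1.1, 6.3]
width: 12.3
grasp_force: 30.0
```

```bash
python3 -c "
from h import *
go((507.5,-147.3,70));print(st()['ft_force'])"
```

```text
t 16.15 [ 504.  -228.8   70.1] 12.322542330615848 tool shift [  5.7 -81.4   0. ]
[-0.02207652  1.14048544  6.28980483]
```

Request:
servo_tool:
  deltas:
    - [[0.5, -5, 0], [0, 0, 0]]
    - [[1, -13, 0], [0, 0, 0]]
    - [[1.6, -21, 0], [0, 0, 0]]
    - [[2.2, -29, 0], [0, 0, 0]]
    - [[2.8, -37, 0], [0, 0, 0]]

```text
t: 16.57
ee_pos: [506.5, -192.8, 70.2]
orientation: [3.139, 0.045, 0.003]
ft_force: [-3.2, -15.6, 16.1]
width: 11.8
grasp_force: 30.0
```

Request:
servo_tool:
  deltas:
    - [[0.5, -8, 0], [0, 0, 0]]
    - [[1, -16, 0], [0, 0, 0]]
    - [[1.6, -24, 0], [0, 0, 0]]
    - [[2.2, -32, 0], [0, 0, 0]]
    - [[2.7, -40, 0], [0, 0, 0]]

```text
t: 16.98
ee_pos: [508.1, -152.5, 70.2]
orientation: [3.139, 0.045, 0.003]
ft_force: [2.0, 1.2, -4.2]
width: 11.4
grasp_force: 30.0
```

Request:
servo_tool:
  deltas:
    - [[0, -4, 0], [0, 0, 0]]
    - [[0, -4, 0], [0, 0, 0]]
    - [[0, -4, 0], [0, 0, 0]]
    - [[0, -4, 0], [0, 0, 0]]

```text
t: 17.32
ee_pos: [507.9, -147.5, 70.0]
orientation: [3.141, 0.044, 0.003]
ft_force: [1.3, 1.6, 6.6]
width: 11.6
grasp_force: 30.0
```

```bash
python3 -c "
from h import *
go((507.5,-147.3,70));print(st()['ft_force'])"
```

```text
t 17.3167 [ 507.9 -147.5   70. ] 11.55226495182283 tool shift [-0.4 -0.2  0. ]
[1.28806469 1.64680579 6.55541185]
```

Request:
servo_tool:
  deltas:
    - [[0, 0, 0], [0, 0, 0]]
    - [[0, 0, 0], [0, 0, 0]]
    - [[0, 0, 0], [0, 0, 0]]
    - [[0, 0, 0], [0, 0, 0]]
  grip: -0.1

```text
t: 17.65
ee_pos: [506.5, -147.5, 69.1]
orientation: [-3.141, -0.043, 0.001]
ft_force: [-0.0, -1.1, 0.1]
width: 35.0
grasp_force: 0.0
```

Request:
servo_tool:
  deltas:
    - [[0, 0, -30], [0, 0, 0]]
    - [[0, 0, -65], [0, 0, 0]]
    - [[0, 0, -105], [0, 0, 0]]
    - [[0, 0, -145], [0, 0, 0]]
    - [[0, 0, -160], [0, 0, 0]]

```text
t: 18.07
ee_pos: [509.1, -148.3, 234.6]
orientation: [3.139, 0.043, 0.01]
ft_force: [1.8, -1.1, -0.3]
width: 48.5
grasp_force: 0.0
```

Request:
servo_tool:
  deltas:
    - [[0, -40, 0], [0, 0, 0]]
    - [[0, -80, -10], [0, 0, 0]]
    - [[0, -80, -10], [0, 0, 0]]

```text
t: 18.32
ee_pos: [504.6, -63.2, 240.8]
orientation: [-3.14, -0.048, -0.002]
ft_force: [-1.3, 0.1, -0.6]
width: 48.5
grasp_force: 0.0
```

```bash
python3 - <<'E'
from h import *
go((0,0,0))
q=get_image("wrist");np.savez("w6.npz",**{k:q[k] for k in("frame","depth","K","pose")})
bar(q);plate(q,(507,-147));
w=pts(q);z=w[...,2]
for i,(x,y) in enumerate([]):pass
E
```

```text
t 18.3167 [504.6 -63.2 240.8] 48.512404055462085 tool shift [-502.8  -78.1  240.2]
bar 317 [ 508.5 -147.2  128.5] (508.1, -147.7) 23.5 12.2 1.9 px [333. 187.]
plate ((506.8404235839844, -148.27085876464844), (232.5067901611328, 80.54723358154297), 1.7872718572616577)
```

Request:
servo_tool:
  deltas:
    - [[5, -40, 0], [0, 0, 0]]
    - [[9, -80, 0], [0, 0, 0]]
    - [[13, -120, 0], [0, 0, 0]]
    - [[17, -160, 0], [0, 0, 0]]
    - [[20, -200, -5], [0, 0, 0]]

```text
t: 18.78
ee_pos: [518.6, 133.5, 243.1]
orientation: [3.14, 0.042, -0.003]
ft_force: [1.8, 0.2, -1.1]
width: 48.5
grasp_force: 0.0
```

Request:
servo_tool:
  deltas:
    - [[2, -40, -5], [0, 0, 0]]
    - [[2, -52, -5], [0, 0, 0]]
    - [[2, -52, -5], [0, 0, 0]]
    - [[2, -52, -5], [0, 0, 0]]

```text
t: 19.12
ee_pos: [519.4, 184.2, 248.6]
orientation: [3.14, 0.046, -0.002]
ft_force: [-0.1, 0.3, -0.4]
width: 48.5
grasp_force: 0.0
```

```bash
python3 - <<'E'
from h import *
go((0,0,0))
q=get_image("wrist");np.savez("w7.npz",**{k:q[k] for k in("frame","depth","K","pose")})
w=pts(q);z=w[...,2]
m=((z>90)&(z<115)&(w[...,0]>440)&(w[...,0]<600)&(w[...,1]>190)&(w[...,1]<370)).astype(np.uint8)
n,l,s,c=cv2.connectedComponentsWithStats(m)
for i in range(1,n):
    if s[i,4]>15:
        P=w[l==i];P=P[P[:,2]>np.median(P[:,2])-3];(cx,cy),(a,b),an=cv2.minAreaRect(P[:,:2].astype(np.float32))
        print(s[i,4],c[i].round(),np.median(P,0).round(1),(round(cx,1),round(cy,1)),round(a,1),round(b,1))
m=((z>28)&(z<42)&(np.abs(w[...,0]-520)<75)&(np.abs(w[...,1]-279)<110)).astype(np.uint8)
P=w[m>0];print(cv2.minAreaRect(P[:,:2].astype(np.float32)),np.median(P,0))
cv2.imwrite("pics/w7.png",cv2.resize(q["frame"][:260,60:330],(700,674*1))[:600])
E
```

```text
t 19.1167 [519.4 184.2 248.6] 48.52166559213389 tool shift [-524.2  168.8  249.4]
438 [197. 149.] [556.5 248.  107.6] (556.6, 248.0) 24.1 23.6
99 [171. 148.] [555.6 278.2 106.4] (555.3, 279.5) 6.8 6.6
91 [226. 147.] [558.7 215.1  93.4] (558.1, 215.9) 10.5 11.6
118 [115. 149.] [552.5 341.5 104.1] (552.0, 342.7) 5.5 8.2
108 [143. 149.] [553.7 310.1 106. ] (553.7, 311.3) 7.0 6.6
401 [227. 176.] [526.2 214.8 107.5] (526.1, 214.5) 23.8 24.0
490 [117. 178.] [520.4 341.5 107.4] (520.2, 342.0) 24.3 23.8
448 [147. 204.] [490.1 308.3 107.5] (489.8, 308.7) 24.4 23.6
107 [122. 203.] [489.2 339.4 104.6] (488.3, 340.0) 6.2 6.9
94 [175. 202.] [492.4 276.1 105.3] (491.8, 276.8) 6.5 6.7
88 [202. 201.] [494.2 243.8 105.1] (493.3, 245.0) 6.8 6.5
84 [228. 201.] [495.4 212.7 106.1] (494.6, 212.9) 6.4 7.1
((522.78369140625, 278.83837890625), (102.06194305419922, 166.74647521972656), 2.6064393520355225) [527.70121297 274.72614336  36.88371507]
```

View pics/w7.png

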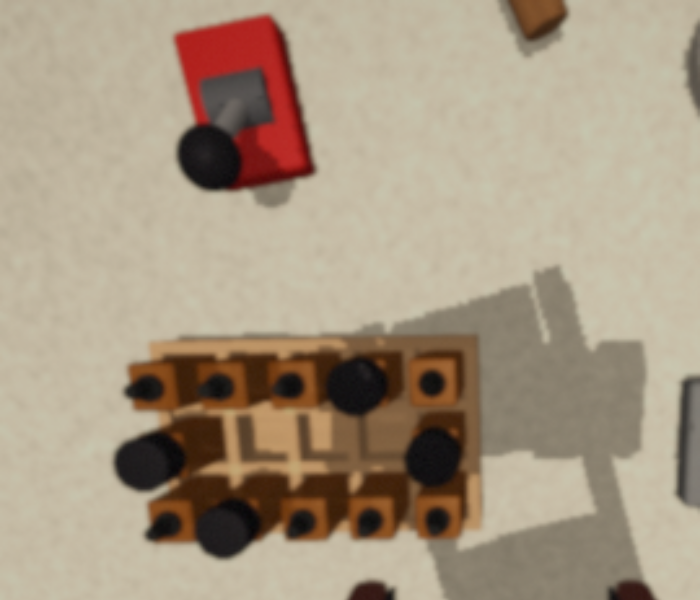

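The wrist crop confirms the four broad caps at (356,385), (433,457), (150,460) and (226,527); every other bottle has a thin bulb. Positions are A(556,248), B(526,215), C(520,342) and D(490,308), consistent with the rack grid at 2.6°. B comes first.

Request:
servo_tool:
  deltas:
    - [[7.7, -30, 0], [0, 0, -0.01]]
    - [[7.7, -30, 40], [0, 0, -0.01]]
    - [[7.7, -30, 80], [0, 0, -0.01]]
    - [[7.7, -30, 110], [0, 0, -0.01]]
    - [[7.7, -30, 118], [0, 0, -0.01]]

```text
t: 19.58
ee_pos: [523.4, 211.7, 126.5]
orientation: [3.138, 0.056, -0.013]
ft_force: [-1.3, 0.3, 0.0]
width: 48.4
grasp_force: 0.0
```

Request:
servo_tool:
  deltas:
    - [[0, 0, 0], [0, 0, 0]]
    - [[0, 0, 0], [0, 0, 0]]
    - [[0, 0, 0], [0, 0, 0]]
    - [[0, 0, 0], [0, 0, 0]]

```text
t: 19.92
ee_pos: [528.1, 215.2, 133.5]
orientation: [-3.14, -0.058, -0.005]
ft_force: [0.4, -0.3, 0.8]
width: 48.4
grasp_force: 0.0
```

```bash
python3 -c "
from h import *
go((526.2,214.7,47));print(st()['qpos'])"
```

```text
t 19.9167 [528.1 215.2 133.5] 48.37425078369313 tool shift [-2.3  0.5 86.5]
[ 3.66028584e-01  4.30665743e-01  1.80485228e+00 -7.77418479e-05
  9.02384725e-01  1.89965155e+00]
```

Request:
servo_tool:
  deltas:
    - [[-2, 0.5, 20], [0, 0, 0]]
    - [[-2, 0.5, 42], [0, 0, 0]]
    - [[-2, 0.5, 64], [0, 0, 0]]
    - [[-2, 0.5, 80], [0, 0, 0]]
    - [[-2, 0.5, 86], [0, 0, 0]]

```text
t: 20.33
ee_pos: [524.3, 214.3, 44.7]
orientation: [3.141, 0.06, -0.001]
ft_force: [-0.2, 0.7, 1.0]
width: 48.3
grasp_force: 0.0
```

Request:
servo_tool:
  deltas:
    - [[0, 0, 0], [0, 0, 0]]
    - [[0, 0, 0], [0, 0, 0]]
    - [[0, 0, 0], [0, 0, 0]]
    - [[0, 0, 0], [0, 0, 0]]
    - [[0, 0, 0], [0, 0, 0]]
  grip: 1

```text
t: 20.75
ee_pos: [525.6, 214.9, 46.7]
orientation: [-3.14, -0.059, -0.004]
ft_force: [-0.1, 0.3, 4.4]
width: 24.4
grasp_force: 30.0
```

Request:
servo_tool:
  deltas:
    - [[0, 0, 0], [0, 0, 0]]
    - [[0, 0, 0], [0, 0, 0]]

```text
t: 20.92
ee_pos: [525.7, 214.9, 46.7]
orientation: [-3.14, -0.059, -0.004]
ft_force: [-0.5, -0.0, 7.0]
width: 24.3
grasp_force: 30.0
```

```bash
python3 -c "
from h import *
go((526.2,214.7,47));print(st()['ft_force'])"
```

```text
t 20.9167 [525.7 214.9  46.7] 24.265464427817513 tool shift [ 0.5  0.3 -0.3]
[-4.55178945e-01 -3.74481140e-03  7.04103609e+00]
```

Request:
servo_tool:
  deltas:
    - [[0, 0, -15], [0, 0, 0]]
    - [[0, 0, -40], [0, 0, 0]]
    - [[0, 0, -70], [0, 0, 0]]
    - [[0, 0, -100], [0, 0, 0]]
    - [[0, 0, -122], [0, 0, 0]]

```text
t: 21.33
ee_pos: [525.2, 214.7, 170.0]
orientation: [-3.14, -0.059, -0.003]
ft_force: [0.2, 0.1, -0.8]
width: 24.3
grasp_force: 30.0
```

Request:
servo_tool:
  deltas:
    - [[3, 18, 0], [0, 0, 0]]
    - [[9, 54, 0], [0, 0, 0]]
    - [[15, 90, 0], [0, 0, 0]]
    - [[21, 126, 0], [0, 0, 0]]
    - [[27, 162, 0], [0, 0, 0]]

```text
t: 21.75
ee_pos: [557.7, 52.2, 167.9]
orientation: [-3.141, -0.061, -0.001]
ft_force: [1.4, -0.1, 0.0]
width: 24.3
grasp_force: 30.0
```

Request:
servo_tool:
  deltas:
    - [[6, 36, 0], [0, 0, 0]]
    - [[12, 72, 0], [0, 0, 0]]
    - [[19, 108, 0], [0, 0, 0]]
    - [[25, 144, 0], [0, 0, 0]]
    - [[32, 180, 0], [0, 0, 0]]

```text
t: 22.17
ee_pos: [596.3, -126.9, 167.7]
orientation: [-3.141, -0.059, -0.0]
ft_force: [1.1, 1.1, -0.9]
width: 24.5
grasp_force: 30.0
```

Request:
servo_tool:
  deltas:
    - [[3, 20, 0], [0, 0, 0]]
    - [[3, 20, 0], [0, 0, 0]]
    - [[3, 20, 0], [0, 0, 0]]
    - [[3, 20, 0], [0, 0, 0]]

```text
t: 22.5
ee_pos: [599.7, -144.1, 167.3]
orientation: [-3.14, -0.059, 0.001]
ft_force: [0.1, 0.7, -0.4]
width: 24.7
grasp_force: 30.0
```

```bash
python3 - <<'E'
from h import *
go((601.5,-145,74));o=st();print(o["ft_force"],o["grasp_force"])
p=get_image("scene");q=get_image("wrist")
c=px(p,(601,-145,120)).astype(int)
a=p["frame"][c[1]-45:c[1]+45,c[0]-45:c[0]+45];a=cv2.resize(a,(420,420),interpolation=2)
b=cv2.resize(q["frame"][100:300,160:350],(380,400),interpolation=2);b=cv2.copyMakeBorder(b,0,20,0,0,0)
cv2.imwrite("pics/h1.png",np.hstack([a,b]));print(px(q,(601.5,-145,69)))
bar(q)
E
```

```text
t 22.5 [ 599.7 -144.1  167.3] 24.693814965028764 tool shift [ 1.8  1.  93.3]
[ 0.0658643   0.68537349 -0.36357607] 30.000009834766388
[254.45277609 190.83067971]
bar 90 [ 500.4 -148.3  128.6] (500.0, -148.3) 7.7 10.8 2.3 px [254. 317.]
```

View pics/h1.png

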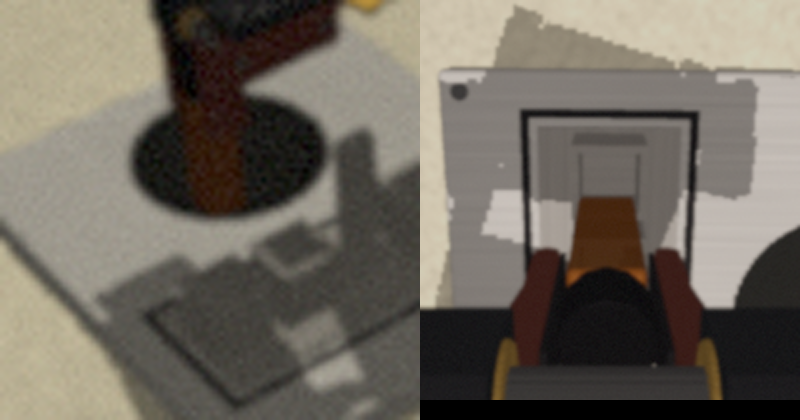

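The bottle hangs upright between the fingers, over the outline, with the carrier still in place. Lowering it in.

Request:
servo_tool:
  deltas:
    - [[1.8, 1, 15], [0, 0, 0]]
    - [[1.8, 1, 32], [0, 0, 0]]
    - [[1.8, 1, 50], [0, 0, 0]]
    - [[1.8, 1, 66], [0, 0, 0]]
    - [[1.8, 1, 80], [0, 0, 0]]

```text
t: 23.02
ee_pos: [601.6, -144.2, 86.5]
orientation: [-3.141, -0.062, 0.001]
ft_force: [0.4, 0.5, 0.0]
width: 24.2
grasp_force: 30.0
```

Request:
servo_tool:
  deltas:
    - [[0, 0, 6], [0, 0, 0]]
    - [[0, 0, 12], [0, 0, 0]]
    - [[0, 0, 12], [0, 0, 0]]
    - [[0, 0, 12], [0, 0, 0]]

```text
t: 23.35
ee_pos: [602.4, -145.4, 75.8]
orientation: [3.141, 0.06, 0.001]
ft_force: [0.3, -0.6, -0.4]
width: 24.6
grasp_force: 30.0
```

Request:
servo_tool:
  deltas:
    - [[0, 0, 0], [0, 0, 0]]
    - [[0, 0, 0], [0, 0, 0]]
    - [[0, 0, 0], [0, 0, 0]]
    - [[0, 0, 0], [0, 0, 0]]
  grip: -0.1

```text
t: 23.68
ee_pos: [602.4, -146.0, 76.0]
orientation: [3.141, 0.059, 0.001]
ft_force: [-0.4, 0.1, 0.3]
width: 46.5
grasp_force: 0.0
```

Request:
servo_tool:
  deltas:
    - [[0, 0, -20], [0, 0, 0]]
    - [[0, 0, -55], [0, 0, 0]]
    - [[0, 0, -85], [0, 0, 0]]
    - [[0, 0, -100], [0, 0, 0]]
    - [[0, 0, -100], [0, 0, 0]]

```text
t: 24.1
ee_pos: [604.7, -146.6, 179.9]
orientation: [3.139, 0.059, 0.012]
ft_force: [-0.4, 0.2, -0.2]
width: 48.3
grasp_force: 0.0
```

Request:
servo_tool:
  deltas:
    - [[-3, -40, 0], [0, 0, 0]]
    - [[-6, -80, 0], [0, 0, 0]]
    - [[-9, -120, 0], [0, 0, 0]]
    - [[-12, -160, 0], [0, 0, 0]]
    - [[-15, -200, 0], [0, 0, 0]]

```text
t: 24.52
ee_pos: [578.3, 54.9, 174.2]
orientation: [3.141, 0.058, -0.002]
ft_force: [-0.1, -0.9, -0.0]
width: 48.2
grasp_force: 0.0
```

Request:
servo_tool:
  deltas:
    - [[-3, -40, 0], [0, 0, 0]]
    - [[-6, -80, 0], [0, 0, 0]]
    - [[-9, -120, 0], [0, 0, 0]]
    - [[-12, -160, 0], [0, 0, 0]]
    - [[-15, -195, 0], [0, 0, 0]]

```text
t: 24.93
ee_pos: [555.9, 249.9, 174.2]
orientation: [3.141, 0.06, -0.002]
ft_force: [1.4, 1.0, -0.9]
width: 48.3
grasp_force: 0.0
```

Request:
servo_tool:
  deltas:
    - [[0, 0, 0], [0, 0, -0.12]]
    - [[0, 0, 0], [0, 0, -0.24]]
    - [[0, 0, 0], [0, 0, -0.36]]
    - [[0, 0, 0], [0, 0, -0.48]]
    - [[0, 0, 0], [0, 0, -0.6]]

```text
t: 25.35
ee_pos: [556.4, 247.6, 174.0]
orientation: [2.98, 0.994, -0.003]
ft_force: [1.1, 0.7, 0.2]
width: 48.1
grasp_force: 0.0
```

Request:
servo_tool:
  deltas:
    - [[0, 0, 0], [0, 0, -0.12]]
    - [[0, 0, 0], [0, 0, -0.24]]
    - [[0, 0, 0], [0, 0, -0.36]]
    - [[0, 0, 0], [0, 0, -0.48]]
    - [[0, 0, 0], [0, 0, -0.6]]

```text
t: 25.77
ee_pos: [556.5, 247.4, 174.0]
orientation: [-2.553, -1.83, 0.003]
ft_force: [0.1, 0.3, -0.5]
width: 48.1
grasp_force: 0.0
```

Request:
servo_tool:
  deltas:
    - [[0, 0, 0], [0, 0, -0.12]]
    - [[0, 0, 0], [0, 0, -0.24]]
    - [[0, 0, 0], [0, 0, -0.36]]
    - [[0, 0, 0], [0, 0, -0.379]]
    - [[0, 0, 0], [0, 0, -0.379]]

```text
t: 26.18
ee_pos: [556.6, 247.5, 174.4]
orientation: [-2.172, -2.269, 0.002]
ft_force: [0.8, 0.4, -0.7]
width: 48.4
grasp_force: 0.0
```

Request:
servo_tool:
  deltas:
    - [[0, 0, 15], [0, 0, 0]]
    - [[0, 0, 30], [0, 0, 0]]
    - [[0, 0, 30], [0, 0, 0]]
    - [[0, 0, 30], [0, 0, 0]]
    - [[0, 0, 30], [0, 0, 0]]

```text
t: 26.6
ee_pos: [557.4, 247.8, 145.7]
orientation: [2.171, 2.27, 0.0]
ft_force: [-0.4, 0.6, 0.2]
width: 48.3
grasp_force: 0.0
```

```bash
python3 - <<'E'
from h import *
go((556.5,248,47));o=st();print(R.from_rotvec(o["orientation"]).as_matrix().round(3)[:2,:2].tolist(),o["qpos"][5])
p=get_image("top");bar(p);plate(p,(507,-147))
E
```

```text
t 26.6 [557.4 247.8 145.7] 48.306623780349454 tool shift [ 0.2 -0.9 98.7]
[[-0.045, 0.999], [0.999, 0.045]] 0.35431735435961575
bar 28 [ 593.6 -144.9  132.1] (594.2, -144.0) 17.9 7.4 89.0 px [324. 166.]
bar 50 [ 507.8 -145.8  125.7] (507.0, -146.0) 23.6 12.3 5.7 px [326. 200.]
plate ((439.3160400390625, -147.21202087402344), (82.72354125976562, 99.0643081665039), 88.35527038574219)
```

Bottle B stands in the far cell (top at z 132) and the carrier has not moved. Now A.

Request:
servo_tool:
  deltas:
    - [[0, -1, 25], [0, 0, 0]]
    - [[0, -1, 50], [0, 0, 0]]
    - [[0, -1, 72], [0, 0, 0]]
    - [[0, -1, 90], [0, 0, 0]]
    - [[0, -1, 98], [0, 0, 0]]

```text
t: 27.07
ee_pos: [555.4, 247.4, 45.9]
orientation: [-2.17, -2.271, 0.003]
ft_force: [-1.8, -0.1, 0.1]
width: 48.7
grasp_force: 0.0
```

Request:
servo_tool:
  deltas:
    - [[0, 0, 0], [0, 0, 0]]
    - [[0, 0, 0], [0, 0, 0]]
    - [[0, 0, 0], [0, 0, 0]]
    - [[0, 0, 0], [0, 0, 0]]
    - [[0, 0, 0], [0, 0, 0]]
  grip: 1

```text
t: 27.48
ee_pos: [557.2, 248.1, 48.8]
orientation: [2.169, 2.271, 0.004]
ft_force: [0.1, -0.9, 2.5]
width: 24.4
grasp_force: 30.0
```

Request:
servo_tool:
  deltas:
    - [[0, 0, 0], [0, 0, 0]]
    - [[0, 0, 0], [0, 0, 0]]

```text
t: 27.65
ee_pos: [557.2, 248.2, 48.8]
orientation: [2.169, 2.271, 0.004]
ft_force: [0.3, 0.5, 6.5]
width: 24.4
grasp_force: 30.0
```

```bash
python3 -c "
from h import *
go((556.5,248,47));print(st()['ft_force'])"
```

```text
t 27.65 [557.2 248.2  48.8] 24.439560722059163 tool shift [-0.1 -0.7  1.8]
[0.26755119 0.46735208 6.54323499]
```

Request:
servo_tool:
  deltas:
    - [[0, 0, -15], [0, 0, 0]]
    - [[0, 0, -40], [0, 0, 0]]
    - [[0, 0, -70], [0, 0, 0]]
    - [[0, 0, -100], [0, 0, 0]]
    - [[0, 0, -122], [0, 0, 0]]

```text
t: 28.07
ee_pos: [556.7, 247.9, 172.1]
orientation: [2.169, 2.271, 0.003]
ft_force: [0.4, -0.5, -0.2]
width: 24.5
grasp_force: 30.0
```

Request:
servo_tool:
  deltas:
    - [[0, 0, 0], [0, 0, 0.08]]
    - [[0, 0, 0], [0, 0, 0.2]]
    - [[0, 0, 0], [0, 0, 0.32]]
    - [[0, 0, 0], [0, 0, 0.44]]
    - [[0, 0, 0], [0, 0, 0.56]]

```text
t: 28.48
ee_pos: [556.0, 247.6, 169.7]
orientation: [-2.718, -1.576, -0.0]
ft_force: [-0.1, 0.1, -1.0]
width: 24.3
grasp_force: 30.0
```

Request:
servo_tool:
  deltas:
    - [[0, 0, 0], [0, 0, 0.12]]
    - [[0, 0, 0], [0, 0, 0.24]]
    - [[0, 0, 0], [0, 0, 0.36]]
    - [[0, 0, 0], [0, 0, 0.48]]
    - [[0, 0, 0], [0, 0, 0.6]]

```text
t: 28.9
ee_pos: [556.0, 247.6, 169.6]
orientation: [-3.062, -0.702, 0.0]
ft_force: [0.5, -0.6, -0.7]
width: 24.1
grasp_force: 30.0
```

Request:
servo_tool:
  deltas:
    - [[0, 0, 0], [0, 0, 0.12]]
    - [[0, 0, 0], [0, 0, 0.24]]
    - [[0, 0, 0], [0, 0, 0.36]]
    - [[0, 0, 0], [0, 0, 0.42]]
    - [[0, 0, 0], [0, 0, 0.42]]

```text
t: 29.32
ee_pos: [556.0, 247.6, 169.5]
orientation: [-3.141, -0.054, 0.0]
ft_force: [0.0, 0.2, -1.7]
width: 24.7
grasp_force: 30.0
```

Request:
servo_tool:
  deltas:
    - [[-1, 20, 0], [0, 0, 0]]
    - [[-3, 58, 0], [0, 0, 0]]
    - [[-5, 97, 0], [0, 0, 0]]
    - [[-7, 136, 0], [0, 0, 0]]
    - [[-9, 176, 0], [0, 0, 0]]

```text
t: 29.73
ee_pos: [553.2, 70.1, 169.5]
orientation: [-3.141, -0.063, -0.0]
ft_force: [1.2, -0.2, 0.2]
width: 24.3
grasp_force: 30.0
```

Request:
servo_tool:
  deltas:
    - [[-2, 40, 0], [0, 0, 0]]
    - [[-4, 80, 0], [0, 0, 0]]
    - [[-6, 120, 0], [0, 0, 0]]
    - [[-8, 160, 0], [0, 0, 0]]
    - [[-9, 195, 0], [0, 0, 0]]

```text
t: 30.15
ee_pos: [551.3, -126.1, 169.7]
orientation: [3.141, 0.061, 0.0]
ft_force: [0.5, -0.3, -0.6]
width: 24.6
grasp_force: 30.0
```

Request:
servo_tool:
  deltas:
    - [[-1, 23, 0], [0, 0, 0]]
    - [[-1, 23, 0], [0, 0, 0]]
    - [[-1, 23, 0], [0, 0, 0]]
    - [[-1, 23, 0], [0, 0, 0]]
    - [[-1, 23, 0], [0, 0, 0]]

```text
t: 30.57
ee_pos: [551.6, -145.5, 169.4]
orientation: [-3.141, -0.061, 0.0]
ft_force: [-0.9, -0.1, -0.8]
width: 24.4
grasp_force: 30.0
```

```bash
python3 -c "
from h import *
go((553.5,-146.4,77));o=st();print(R.from_rotvec(o['orientation']).as_matrix().round(3)[:2,:2].tolist())
q=get_image('wrist');bar(q)"
```

```text
t 30.5667 [ 551.6 -145.5  169.4] 24.439517270674596 tool shift [ 1.9  1.  92.4]
[[0.999, 0.039], [0.039, -0.999]]
bar 212 [ 595.1 -145.4  134.5] (594.4, -145.7) 7.0 21.9 1.5 px [255. 157.]
bar 62 [ 563.1 -144.3  134.7] (562.8, -144.6) 1.6 21.2 1.4 px [252. 198.]
```

Request:
servo_tool:
  deltas:
    - [[1.9, 1, 15], [0, 0, 0]]
    - [[1.9, 1, 32], [0, 0, 0]]
    - [[1.9, 1, 50], [0, 0, 0]]
    - [[1.9, 1, 66], [0, 0, 0]]
    - [[1.9, 1, 80], [0, 0, 0]]

```text
t: 31.03
ee_pos: [553.4, -146.2, 88.4]
orientation: [-3.141, -0.061, 0.001]
ft_force: [0.2, -0.9, -0.8]
width: 24.6
grasp_force: 30.0
```

Request:
servo_tool:
  deltas:
    - [[0, 0, 6], [0, 0, 0]]
    - [[0, 0, 12], [0, 0, 0]]
    - [[0, 0, 12], [0, 0, 0]]
    - [[0, 0, 12], [0, 0, 0]]

```text
t: 31.37
ee_pos: [553.9, -147.3, 77.7]
orientation: [3.141, 0.059, 0.0]
ft_force: [0.3, -0.2, -0.4]
width: 24.6
grasp_force: 30.0
```

Request:
servo_tool:
  deltas:
    - [[0, 0, 0], [0, 0, 0]]
    - [[0, 0, 0], [0, 0, 0]]
    - [[0, 0, 0], [0, 0, 0]]
    - [[0, 0, 0], [0, 0, 0]]
  grip: -0.1

```text
t: 31.7
ee_pos: [554.0, -147.8, 77.9]
orientation: [3.141, 0.058, 0.002]
ft_force: [0.1, -0.3, 0.1]
width: 46.2
grasp_force: 0.0
```

Request:
servo_tool:
  deltas:
    - [[0, 0, -20], [0, 0, 0]]
    - [[0, 0, -55], [0, 0, 0]]
    - [[0, 0, -85], [0, 0, 0]]
    - [[0, 0, -100], [0, 0, 0]]
    - [[0, 0, -100], [0, 0, 0]]

```text
t: 32.12
ee_pos: [556.1, -148.5, 181.6]
orientation: [3.139, 0.058, 0.011]
ft_force: [0.6, 0.3, 0.1]
width: 48.4
grasp_force: 0.0
```

Request:
servo_tool:
  deltas:
    - [[-1, -40, 0], [0, 0, 0]]
    - [[-2, -80, 0], [0, 0, 0]]
    - [[-4, -120, 0], [0, 0, 0]]
    - [[-5, -160, 0], [0, 0, 0]]
    - [[-6, -200, 0], [0, 0, 0]]

```text
t: 32.53
ee_pos: [539.1, 53.5, 176.3]
orientation: [3.141, 0.057, -0.002]
ft_force: [0.8, 0.2, 0.2]
width: 48.1
grasp_force: 0.0
```

Request:
servo_tool:
  deltas:
    - [[-1, -40, 0], [0, 0, 0]]
    - [[-2, -80, 0], [0, 0, 0]]
    - [[-4, -120, 0], [0, 0, 0]]
    - [[-5, -160, 0], [0, 0, 0]]
    - [[-6, -200, 0], [0, 0, 0]]

```text
t: 32.95
ee_pos: [525.7, 253.2, 176.2]
orientation: [3.14, 0.058, -0.002]
ft_force: [0.1, -0.8, -0.3]
width: 48.3
grasp_force: 0.0
```

Request:
servo_tool:
  deltas:
    - [[-1, -40, 0], [0, 0, 0]]
    - [[-2, -80, 0], [0, 0, 0]]
    - [[-3, -90, 10], [0, 0, 0]]
    - [[-3, -90, 30], [0, 0, 0]]
    - [[-3, -90, 30], [0, 0, 0]]

```text
t: 33.37
ee_pos: [517.7, 340.7, 142.8]
orientation: [3.137, 0.061, -0.009]
ft_force: [-1.5, -0.4, -0.8]
width: 47.9
grasp_force: 0.0
```

Request:
servo_tool:
  deltas:
    - [[0, 0, 0], [0, 0, 0]]
    - [[0, 0, 0], [0, 0, 0]]
    - [[0, 0, 0], [0, 0, 0]]

```text
t: 33.62
ee_pos: [521.2, 340.8, 148.0]
orientation: [-3.141, -0.056, -0.001]
ft_force: [-0.6, -0.5, 0.6]
width: 48.2
grasp_force: 0.0
```

```bash
python3 -c "
from h import *
go((520.3,341.8,47));o=st();print(R.from_rotvec(o['orientation']).as_matrix().round(3)[:2,:2].tolist(),o['qpos'][5])
q=get_image('top');bar(q)"
```

```text
t 33.6167 [521.2 340.8 148. ] 48.20032277223751 tool shift [ -0.9  -1.  101. ]
[[0.999, 0.036], [0.036, -0.999]] 2.095268198859043
bar 28 [ 595.4 -145.3  132.3] (594.3, -145.6) 7.4 20.6 11.1 px [324. 166.]
bar 82 [ 553.7 -145.8  131.9] (554.0, -145.2) 21.5 23.8 0.1 px [325. 181.]
bar 49 [ 507.6 -145.7  125.3] (506.9, -146.4) 23.5 11.9 5.6 px [326. 200.]
```

Request:
servo_tool:
  deltas:
    - [[-1, -1, 25], [0, 0, 0]]
    - [[-1, -1, 50], [0, 0, 0]]
    - [[-1, -1, 75], [0, 0, 0]]
    - [[-1, -1, 93], [0, 0, 0]]
    - [[-1, -1, 101], [0, 0, 0]]

```text
t: 34.08
ee_pos: [518.8, 341.2, 44.6]
orientation: [3.14, 0.056, -0.003]
ft_force: [-0.8, -0.7, -0.5]
width: 48.0
grasp_force: 0.0
```

Request:
servo_tool:
  deltas:
    - [[0, 0, 0], [0, 0, 0]]
    - [[0, 0, 0], [0, 0, 0]]
    - [[0, 0, 0], [0, 0, 0]]
    - [[0, 0, 0], [0, 0, 0]]
    - [[0, 0, 0], [0, 0, 0]]
  grip: 1

```text
t: 34.5
ee_pos: [520.6, 343.0, 48.0]
orientation: [-3.14, -0.058, -0.004]
ft_force: [0.0, 0.4, 4.5]
width: 24.9
grasp_force: 30.0
```

Request:
servo_tool:
  deltas:
    - [[0, 0, 0], [0, 0, 0]]
    - [[0, 0, 0], [0, 0, 0]]

```text
t: 34.67
ee_pos: [520.6, 343.1, 47.9]
orientation: [-3.14, -0.058, -0.004]
ft_force: [0.3, -0.1, 7.0]
width: 24.6
grasp_force: 30.0
```

Request:
servo_tool:
  deltas:
    - [[0, 0, -15], [0, 0, 0]]
    - [[0, 0, -40], [0, 0, 0]]
    - [[0, 0, -70], [0, 0, 0]]
    - [[0, 0, -100], [0, 0, 0]]
    - [[0, 0, -122], [0, 0, 0]]

```text
t: 35.08
ee_pos: [520.1, 342.8, 171.1]
orientation: [-3.14, -0.058, -0.003]
ft_force: [0.2, 0.5, -0.2]
width: 24.6
grasp_force: 30.0
```

Request:
servo_tool:
  deltas:
    - [[-3, 20, 0], [0, 0, 0]]
    - [[-9, 58, 0], [0, 0, 0]]
    - [[-15, 97, 0], [0, 0, 0]]
    - [[-21, 136, 0], [0, 0, 0]]
    - [[-28, 176, 0], [0, 0, 0]]

```text
t: 35.5
ee_pos: [497.6, 164.2, 168.8]
orientation: [-3.141, -0.059, -0.001]
ft_force: [0.5, 0.4, 0.6]
width: 24.3
grasp_force: 30.0
```

Request:
servo_tool:
  deltas:
    - [[-6, 40, 0], [0, 0, 0]]
    - [[-12, 80, 0], [0, 0, 0]]
    - [[-18, 120, 0], [0, 0, 0]]
    - [[-25, 160, 0], [0, 0, 0]]
    - [[-31, 198, 0], [0, 0, 0]]

```text
t: 35.92
ee_pos: [473.6, -35.3, 168.8]
orientation: [3.141, 0.058, 0.001]
ft_force: [0.3, -0.5, -0.4]
width: 24.7
grasp_force: 30.0
```

Request:
servo_tool:
  deltas:
    - [[-6, 38, 0], [0, 0, 0]]
    - [[-12, 76, 0], [0, 0, 0]]
    - [[-18, 106, 0], [0, 0, 0]]
    - [[-18, 115, 0], [0, 0, 0]]
    - [[-18, 115, 0], [0, 0, 0]]

```text
t: 36.33
ee_pos: [460.6, -150.9, 168.7]
orientation: [3.141, 0.052, 0.001]
ft_force: [0.4, 0.0, -0.7]
width: 24.5
grasp_force: 30.0
```

Request:
servo_tool:
  deltas:
    - [[0, 0, 0], [0, 0, 0]]
    - [[0, 0, 0], [0, 0, 0]]
    - [[0, 0, 0], [0, 0, 0]]
    - [[0, 0, 0], [0, 0, 0]]

```text
t: 36.67
ee_pos: [460.8, -147.8, 168.4]
orientation: [-3.141, -0.061, 0.0]
ft_force: [0.3, 0.0, -0.0]
width: 24.4
grasp_force: 30.0
```

```bash
python3 -c "
from h import *
go((461.5,-149.2,76));o=st();print(R.from_rotvec(o['orientation']).as_matrix().round(3)[:2,:2].tolist())
q=get_image('wrist');bar(q)"
```

```text
t 36.6667 [ 460.8 -147.8  168.4] 24.424211258002067 tool shift [ 0.7  1.5 92.4]
[[0.999, 0.039], [0.039, -0.999]]
bar 553 [ 594.5 -145.9  134.3] (594.0, -145.8) 22.8 8.0 89.9 px [257.  24.]
bar 1025 [ 554.8 -146.7  134.6] (554.7, -147.0) 24.0 24.1 0.9 px [257.  85.]
bar 499 [ 508.  -147.8  128.4] (507.8, -148.0) 23.0 11.7 2.0 px [255. 151.]
bar 76 [ 470.8 -147.   134.4] (470.5, -147.8) 1.8 21.2 0.1 px [253. 200.]
```

Request:
servo_tool:
  deltas:
    - [[1, 1.5, 15], [0, 0, 0]]
    - [[1, 1.5, 32], [0, 0, 0]]
    - [[1, 1.5, 50], [0, 0, 0]]
    - [[1, 1.5, 66], [0, 0, 0]]
    - [[1, 1.5, 80], [0, 0, 0]]

```text
t: 37.13
ee_pos: [461.6, -149.8, 87.4]
orientation: [-3.141, -0.06, 0.001]
ft_force: [-0.8, 0.7, -0.4]
width: 24.2
grasp_force: 30.0
```

Request:
servo_tool:
  deltas:
    - [[0, 0, 6], [0, 0, 0]]
    - [[0, 0, 12], [0, 0, 0]]
    - [[0, 0, 12], [0, 0, 0]]
    - [[0, 0, 12], [0, 0, 0]]

```text
t: 37.47
ee_pos: [461.9, -150.4, 76.6]
orientation: [3.141, 0.058, 0.0]
ft_force: [-0.5, 0.1, -0.3]
width: 23.9
grasp_force: 30.0
```

Request:
servo_tool:
  deltas:
    - [[0, 0, 0], [0, 0, 0]]
    - [[0, 0, 0], [0, 0, 0]]
    - [[0, 0, 0], [0, 0, 0]]
    - [[0, 0, 0], [0, 0, 0]]
  grip: -0.1

```text
t: 37.8
ee_pos: [462.0, -150.7, 76.9]
orientation: [3.141, 0.058, 0.001]
ft_force: [-0.2, -0.8, 0.1]
width: 46.7
grasp_force: 0.0
```

Request:
servo_tool:
  deltas:
    - [[0, 0, -20], [0, 0, 0]]
    - [[0, 0, -55], [0, 0, 0]]
    - [[0, 0, -85], [0, 0, 0]]
    - [[0, 0, -100], [0, 0, 0]]
    - [[0, 0, -100], [0, 0, 0]]

```text
t: 38.22
ee_pos: [464.0, -151.4, 180.1]
orientation: [3.139, 0.058, 0.01]
ft_force: [0.6, -0.7, 0.2]
width: 48.4
grasp_force: 0.0
```

Request:
servo_tool:
  deltas:
    - [[4, -40, 0], [0, 0, 0]]
    - [[8, -80, 0], [0, 0, 0]]
    - [[12, -120, 0], [0, 0, 0]]
    - [[16, -160, 0], [0, 0, 0]]
    - [[20, -200, 0], [0, 0, 0]]

```text
t: 38.63
ee_pos: [473.5, 51.7, 175.6]
orientation: [3.141, 0.057, -0.002]
ft_force: [1.4, -0.7, -0.7]
width: 48.5
grasp_force: 0.0
```

Request:
servo_tool:
  deltas:
    - [[4, -40, 0], [0, 0, 0]]
    - [[8, -80, 0], [0, 0, 0]]
    - [[12, -120, 0], [0, 0, 0]]
    - [[16, -160, 0], [0, 0, 0]]
    - [[20, -200, 0], [0, 0, 0]]

```text
t: 39.05
ee_pos: [486.0, 252.5, 175.3]
orientation: [3.14, 0.058, -0.002]
ft_force: [1.1, -0.7, 0.6]
width: 48.3
grasp_force: 0.0
```

Request:
servo_tool:
  deltas:
    - [[3, -35, 0], [0, 0, 0]]
    - [[5, -58, 0], [0, 0, 0]]
    - [[5, -58, 0], [0, 0, 0]]

```text
t: 39.3
ee_pos: [489.5, 312.8, 175.3]
orientation: [-3.14, -0.063, -0.0]
ft_force: [-0.0, -0.0, -1.3]
width: 48.2
grasp_force: 0.0
```

Request:
servo_tool:
  deltas:
    - [[0, 0, 0], [0, 0, -0.12]]
    - [[0, 0, 0], [0, 0, -0.24]]
    - [[0, 0, 0], [0, 0, -0.36]]
    - [[0, 0, 0], [0, 0, -0.48]]
    - [[0, 0, 0], [0, 0, -0.6]]

```text
t: 39.72
ee_pos: [489.2, 307.6, 175.3]
orientation: [2.98, 0.991, -0.003]
ft_force: [0.5, -0.3, 1.1]
width: 48.8
grasp_force: 0.0
```

Request:
servo_tool:
  deltas:
    - [[0, 0, 0], [0, 0, -0.12]]
    - [[0, 0, 0], [0, 0, -0.24]]
    - [[0, 0, 0], [0, 0, -0.36]]
    - [[0, 0, 0], [0, 0, -0.48]]
    - [[0, 0, 0], [0, 0, -0.6]]

```text
t: 40.13
ee_pos: [489.2, 307.5, 175.3]
orientation: [2.555, 1.828, -0.003]
ft_force: [-0.5, -0.4, -0.0]
width: 48.3
grasp_force: 0.0
```

Request:
servo_tool:
  deltas:
    - [[0, 0, 0], [0, 0, -0.12]]
    - [[0, 0, 0], [0, 0, -0.24]]
    - [[0, 0, 0], [0, 0, -0.36]]
    - [[0, 0, 0], [0, 0, -0.379]]
    - [[0, 0, 0], [0, 0, -0.379]]

```text
t: 40.55
ee_pos: [489.4, 307.8, 175.6]
orientation: [-2.174, -2.268, 0.002]
ft_force: [0.3, 0.6, -0.1]
width: 48.1
grasp_force: 0.0
```

Request:
servo_tool:
  deltas:
    - [[0, 0, 15], [0, 0, 0]]
    - [[0, 0, 30], [0, 0, 0]]
    - [[0, 0, 30], [0, 0, 0]]
    - [[0, 0, 30], [0, 0, 0]]
    - [[0, 0, 30], [0, 0, 0]]

```text
t: 40.97
ee_pos: [490.0, 308.7, 146.7]
orientation: [2.173, 2.269, 0.0]
ft_force: [0.2, -0.1, -0.1]
width: 47.7
grasp_force: 0.0
```

```bash
python3 - <<'E'
from h import *
go((490,308.5,47));o=st();print(R.from_rotvec(o["orientation"]).as_matrix().round(3)[:2,:2].tolist(),o["qpos"][5])
p=get_image("top");bar(p)
E
```

```text
t 40.9667 [490.  308.7 146.7] 47.67055933912559 tool shift [-0.2 -0.  99.7]
[[-0.043, 0.999], [0.999, 0.043]] 0.4982796185712615
bar 29 [ 594.1 -145.2  131.5] (594.1, -143.8) 7.2 18.7 5.1 px [324. 166.]
bar 81 [ 554.  -145.4  132.6] (553.8, -145.2) 23.5 21.2 85.1 px [325. 181.]
bar 49 [ 507.9 -145.9  125.3] (507.0, -146.0) 23.2 12.4 5.2 px [326. 200.]
bar 80 [ 461.1 -149.9  131.9] (461.1, -149.1) 23.9 20.6 89.1 px [328. 217.]
```

Three bottles stand in the carrier. Now D.

Request:
servo_tool:
  deltas:
    - [[0, 0, 25], [0, 0, 0]]
    - [[0, 0, 50], [0, 0, 0]]
    - [[0, 0, 73], [0, 0, 0]]
    - [[0, 0, 91], [0, 0, 0]]
    - [[0, 0, 99], [0, 0, 0]]

```text
t: 41.43
ee_pos: [489.1, 308.3, 45.9]
orientation: [-2.171, -2.27, 0.003]
ft_force: [-0.9, -0.1, -0.7]
width: 48.3
grasp_force: 0.0
```

Request:
servo_tool:
  deltas:
    - [[0, 0, 0], [0, 0, 0]]
    - [[0, 0, 0], [0, 0, 0]]
    - [[0, 0, 0], [0, 0, 0]]
    - [[0, 0, 0], [0, 0, 0]]
    - [[0, 0, 0], [0, 0, 0]]
  grip: 1

```text
t: 41.85
ee_pos: [490.7, 309.3, 48.7]
orientation: [2.171, 2.27, 0.004]
ft_force: [-1.0, 0.4, 3.7]
width: 24.5
grasp_force: 30.0
```

Request:
servo_tool:
  deltas:
    - [[0, 0, 0], [0, 0, 0]]
    - [[0, 0, 0], [0, 0, 0]]

```text
t: 42.02
ee_pos: [490.7, 309.4, 48.7]
orientation: [2.17, 2.27, 0.004]
ft_force: [-0.7, -1.2, 7.1]
width: 24.4
grasp_force: 30.0
```

Request:
servo_tool:
  deltas:
    - [[0, 0, -15], [0, 0, 0]]
    - [[0, 0, -40], [0, 0, 0]]
    - [[0, 0, -70], [0, 0, 0]]
    - [[0, 0, -100], [0, 0, 0]]
    - [[0, 0, -122], [0, 0, 0]]

```text
t: 42.43
ee_pos: [490.2, 309.1, 172.0]
orientation: [2.171, 2.27, 0.003]
ft_force: [0.5, 0.7, -0.3]
width: 24.8
grasp_force: 30.0
```

Request:
servo_tool:
  deltas:
    - [[0, 0, 0], [0, 0, 0.08]]
    - [[0, 0, 0], [0, 0, 0.2]]
    - [[0, 0, 0], [0, 0, 0.32]]
    - [[0, 0, 0], [0, 0, 0.44]]
    - [[0, 0, 0], [0, 0, 0.56]]

```text
t: 42.85
ee_pos: [489.6, 308.7, 169.7]
orientation: [-2.719, -1.574, -0.0]
ft_force: [0.1, 0.7, -0.4]
width: 24.9
grasp_force: 30.0
```

Request:
servo_tool:
  deltas:
    - [[0, 0, 0], [0, 0, 0.12]]
    - [[0, 0, 0], [0, 0, 0.24]]
    - [[0, 0, 0], [0, 0, 0.36]]
    - [[0, 0, 0], [0, 0, 0.48]]
    - [[0, 0, 0], [0, 0, 0.6]]

```text
t: 43.27
ee_pos: [489.6, 308.7, 169.6]
orientation: [-3.062, -0.701, 0.0]
ft_force: [-0.6, 0.3, 0.1]
width: 24.4
grasp_force: 30.0
```

Request:
servo_tool:
  deltas:
    - [[0, 0, 0], [0, 0, 0.12]]
    - [[0, 0, 0], [0, 0, 0.24]]
    - [[0, 0, 0], [0, 0, 0.36]]
    - [[0, 0, 0], [0, 0, 0.42]]
    - [[0, 0, 0], [0, 0, 0.42]]

```text
t: 43.68
ee_pos: [489.6, 308.7, 169.6]
orientation: [-3.141, -0.053, -0.0]
ft_force: [-0.3, 0.2, -0.3]
width: 24.2
grasp_force: 30.0
```

Request:
servo_tool:
  deltas:
    - [[-4, 20, 0], [0, 0, 0]]
    - [[-12, 57, 0], [0, 0, 0]]
    - [[-20, 95, 0], [0, 0, 0]]
    - [[-28, 133, 0], [0, 0, 0]]
    - [[-35, 172, 0], [0, 0, 0]]

```text
t: 44.1
ee_pos: [460.1, 134.4, 169.5]
orientation: [-3.141, -0.062, -0.0]
ft_force: [0.3, -0.1, -1.5]
width: 24.2
grasp_force: 30.0
```

Request:
servo_tool:
  deltas:
    - [[-8, 38, 0], [0, 0, 0]]
    - [[-16, 76, 0], [0, 0, 0]]
    - [[-23, 114, 0], [0, 0, 0]]
    - [[-31, 152, 0], [0, 0, 0]]
    - [[-39, 190, 0], [0, 0, 0]]

```text
t: 44.52
ee_pos: [428.2, -57.3, 169.7]
orientation: [3.141, 0.061, 0.001]
ft_force: [1.4, 0.1, -0.4]
width: 24.2
grasp_force: 30.0
```

Request:
servo_tool:
  deltas:
    - [[-8, 38, 0], [0, 0, 0]]
    - [[-15, 70, 0], [0, 0, 0]]
    - [[-19, 90, 0], [0, 0, 0]]
    - [[-19, 94, 0], [0, 0, 0]]
    - [[-19, 94, 0], [0, 0, 0]]

```text
t: 44.93
ee_pos: [413.1, -151.2, 169.6]
orientation: [3.141, 0.054, 0.001]
ft_force: [0.6, -0.3, -0.3]
width: 24.4
grasp_force: 30.0
```

Request:
servo_tool:
  deltas:
    - [[0, 0, 0], [0, 0, 0]]
    - [[0, 0, 0], [0, 0, 0]]
    - [[0, 0, 0], [0, 0, 0]]
    - [[0, 0, 0], [0, 0, 0]]

```text
t: 45.27
ee_pos: [413.3, -149.2, 169.4]
orientation: [-3.141, -0.059, 0.0]
ft_force: [1.3, 0.5, -0.2]
width: 24.5
grasp_force: 30.0
```

```bash
python3 -c "
from h import *
go((413.9,-150.8,77));o=st();print(R.from_rotvec(o['orientation']).as_matrix().round(3)[:2,:2].tolist())
q=get_image('wrist');bar(q)"
```

```text
t 45.2667 [ 413.3 -149.2  169.4] 24.48675986468025 tool shift [ 0.5  1.6 92.4]
[[0.999, 0.038], [0.038, -0.999]]
bar 1156 [ 552.  -146.8  134.5] (551.4, -146.8) 18.2 24.1 1.9 px [257.  16.]
bar 576 [ 507.5 -147.8  128.4] (507.3, -148.0) 23.4 11.8 1.9 px [256.  86.]
bar 858 [ 461.6 -150.8  134.6] (461.7, -150.9) 23.8 23.5 1.1 px [258. 150.]
bar 81 [ 424.6 -148.   134.5] (423.9, -148.1) 2.1 21.8 1.4 px [252. 198.]
```

Request:
servo_tool:
  deltas:
    - [[0.5, 1.6, 15], [0, 0, 0]]
    - [[0.5, 1.6, 32], [0, 0, 0]]
    - [[0.5, 1.6, 50], [0, 0, 0]]
    - [[0.5, 1.6, 66], [0, 0, 0]]
    - [[0.5, 1.6, 80], [0, 0, 0]]

```text
t: 45.73
ee_pos: [413.6, -151.2, 88.4]
orientation: [-3.141, -0.058, 0.001]
ft_force: [-0.5, 0.1, -0.5]
width: 24.6
grasp_force: 30.0
```

Request:
servo_tool:
  deltas:
    - [[0, 0, 6], [0, 0, 0]]
    - [[0, 0, 12], [0, 0, 0]]
    - [[0, 0, 12], [0, 0, 0]]
    - [[0, 0, 12], [0, 0, 0]]

```text
t: 46.07
ee_pos: [414.0, -151.7, 77.6]
orientation: [3.141, 0.057, 0.0]
ft_force: [1.2, 0.2, -0.4]
width: 24.3
grasp_force: 30.0
```

Request:
servo_tool:
  deltas:
    - [[0, 0, 0], [0, 0, 0]]
    - [[0, 0, 0], [0, 0, 0]]
    - [[0, 0, 0], [0, 0, 0]]
    - [[0, 0, 0], [0, 0, 0]]
  grip: -0.1

```text
t: 46.4
ee_pos: [414.0, -152.0, 77.8]
orientation: [3.141, 0.056, 0.001]
ft_force: [-0.7, 1.5, -0.4]
width: 46.7
grasp_force: 0.0
```

Request:
servo_tool:
  deltas:
    - [[0, 0, -20], [0, 0, 0]]
    - [[0, 0, -55], [0, 0, 0]]
    - [[0, 0, -95], [0, 0, 0]]
    - [[0, 0, -130], [0, 0, 0]]
    - [[0, 0, -140], [0, 0, 0]]

```text
t: 46.82
ee_pos: [416.3, -152.9, 222.5]
orientation: [3.138, 0.056, 0.012]
ft_force: [0.4, -0.8, -0.8]
width: 48.4
grasp_force: 0.0
```

Request:
servo_tool:
  deltas:
    - [[36, -10, 0], [0, 0, 0]]
    - [[72, -30, 0], [0, 0, 0]]
    - [[90, -60, 0], [0, 0, 0]]
    - [[90, -60, 0], [0, 0, 0]]
    - [[90, -60, 0], [0, 0, 0]]

```text
t: 47.23
ee_pos: [501.7, -87.4, 216.7]
orientation: [-3.141, -0.061, 0.002]
ft_force: [-0.5, 0.6, -0.2]
width: 48.6
grasp_force: 0.0
```

```bash
python3 - <<'E'
from h import *
q=get_image('wrist');bar(q);plate(q,(507,-148),125)
go((507.5,-148,72));o=st();print(R.from_rotvec(o['orientation']).as_matrix().round(4)[:2,:2].tolist())
np.savez("w8.npz",**{k:q[k] for k in("frame","depth","K","pose")});cv2.imwrite("pics/w8.png",q["frame"])
E
```

```text
bar 232 [ 594.9 -145.1  134.5] (594.3, -145.3) 22.3 7.3 89.7 px [322.  96.]
bar 666 [ 555.1 -146.3  134.5] (554.9, -146.4) 23.8 24.0 9.2 px [319. 141.]
bar 361 [ 508.5 -147.4  128.4] (508.3, -147.7) 22.9 12.2 1.0 px [315. 189.]
bar 261 [ 466.2 -156.1  134.5] (465.4, -156.6) 22.9 10.4 32.8 px [319. 232.]
plate ((507.5782775878906, -148.1427459716797), (230.93255615234375, 80.33297729492188), 1.7054721117019653)
t 47.2833 [500.9 -88.2 216.7] 48.35760366725072 tool shift [  4.5  60.  144.7]
[[0.9993, 0.0374], [0.0374, -0.9993]]
```

View pics/w8.png

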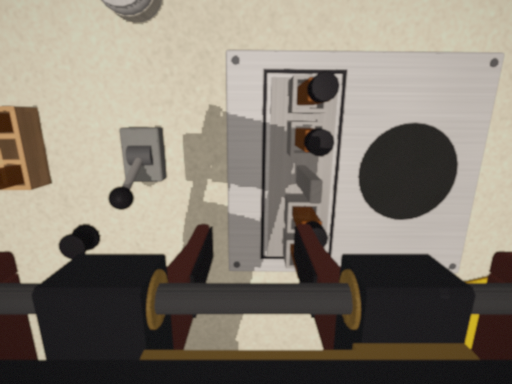

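```bash
python3 - <<'E'
from h import *
q=dict(np.load("w8.npz"));g=q["frame"].max(2)
m=np.zeros_like(g);m[110:230,352:465]=(g[110:230,352:465]<90)
n,l,s,c=cv2.connectedComponentsWithStats(m);i=1+np.argmax(s[1:,4])
cnt=max(cv2.findContours((l==i).astype(np.uint8),0,1)[0],key=len)[:,0]
P=np.array([ray(q,*u,25)[:2] for u in cnt]).astype(np.float32)
print(s[i],cv2.minEnclosingCircle(P),cv2.fitEllipse(P))
# outline frame: edges of long side visible at left
w=pts(q)
print("far edge",[ray(q,u,v,25)[:2].round(1) for u,v in((228,51),(500,53))])
E
```

```text
[ 359  123   98   96 7248] ((512.5686645507812, -288.80621337890625), 63.218868255615234) ((512.59716796875, -288.8600158691406), (124.85991668701172, 125.05284881591797), 11.493454933166504)
far edge [array([648.8, -52.3]), array([ 658.9, -372.9])]
```

Request:
servo_tool:
  deltas:
    - [[4.5, 30, 0], [0, 0, 0]]
    - [[4.5, 60, 0], [0, 0, 0]]
    - [[4.5, 60, 30], [0, 0, 0]]
    - [[4.5, 60, 55], [0, 0, 0]]
    - [[4.5, 60, 55], [0, 0, 0]]

```text
t: 47.7
ee_pos: [503.8, -148.9, 158.2]
orientation: [-3.139, -0.052, 0.012]
ft_force: [-0.8, 0.7, -0.7]
width: 48.6
grasp_force: 0.0
```

Request:
servo_tool:
  deltas:
    - [[0, 0, 0], [0, 0, 0.004]]
    - [[0, 0, 0], [0, 0, 0.004]]
    - [[0, 0, 0], [0, 0, 0.004]]
    - [[0, 0, 0], [0, 0, 0.004]]

```text
t: 48.03
ee_pos: [509.0, -148.7, 163.9]
orientation: [3.14, 0.05, 0.004]
ft_force: [0.5, 0.5, 0.1]
width: 48.1
grasp_force: 0.0
```

```bash
python3 -c "
from h import *
go((507.8,-148,72));o=st();print(R.from_rotvec(o['orientation']).as_matrix().round(4)[:2,:2].tolist())"
```

```text
t 48.0333 [ 509.  -148.7  163.9] 48.14205078660425 tool shift [-1.4 -0.8 91.8]
[[0.9995, 0.032], [0.032, -0.9995]]
```

Request:
servo_tool:
  deltas:
    - [[-1.2, -0.8, 25], [0, 0, 0]]
    - [[-1.2, -0.8, 50], [0, 0, 0]]
    - [[-1.2, -0.8, 72], [0, 0, 0]]
    - [[-1.2, -0.8, 88], [0, 0, 0]]
    - [[-1.2, -0.8, 91], [0, 0, 0]]

```text
t: 48.45
ee_pos: [505.8, -147.1, 69.8]
orientation: [-3.14, -0.051, 0.004]
ft_force: [-0.8, 0.5, -0.1]
width: 48.4
grasp_force: 0.0
```

Request:
servo_tool:
  deltas:
    - [[0, 0, 0], [0, 0, 0]]
    - [[0, 0, 0], [0, 0, 0]]
    - [[0, 0, 0], [0, 0, 0]]
    - [[0, 0, 0], [0, 0, 0]]
    - [[0, 0, 0], [0, 0, 0]]
  grip: 1

```text
t: 48.87
ee_pos: [507.6, -147.9, 72.4]
orientation: [3.141, 0.05, 0.003]
ft_force: [-0.8, -0.2, -0.1]
width: 18.4
grasp_force: 0.0
```

Request:
servo_tool:
  deltas:
    - [[0, 0, 0], [0, 0, 0]]
    - [[0, 0, 0], [0, 0, 0]]
    - [[0, 0, 0], [0, 0, 0]]
    - [[0, 0, 0], [0, 0, 0]]

```text
t: 49.2
ee_pos: [507.3, -147.7, 72.0]
orientation: [3.141, 0.05, 0.001]
ft_force: [-1.0, 0.4, 7.1]
width: 11.8
grasp_force: 30.0
```

```bash
python3 -c "
from h import *
go((512.2,-288,72));o=st();print(R.from_rotvec(o['orientation']).as_matrix().round(4)[:2,:2].tolist(),o['ft_force'],o['grasp_force'])"
```

```text
t 49.2 [ 507.3 -147.7   72. ] 11.812752123033945 tool shift [4.000e-01 1.404e+02 1.000e-01]
[[0.9995, 0.0318], [0.0318, -0.9995]] [-1.03228001  0.38366539  7.05681413] 30.00067412853241
```

Request:
servo_tool:
  deltas:
    - [[0, 4, 0], [0, 0, 0]]
    - [[0, 12, 0], [0, 0, 0]]
    - [[0.1, 20, 0], [0, 0, 0]]
    - [[0.1, 28, 0], [0, 0, 0]]
    - [[0.1, 36, 0], [0, 0, 0]]

```text
t: 49.62
ee_pos: [508.9, -178.8, 76.4]
orientation: [-3.134, -0.045, -0.001]
ft_force: [-12.8, 31.5, 60.3]
width: 22.5
grasp_force: 38.3
```

Request:
servo_tool:
  deltas:
    - [[0, 8, 0], [0, 0, 0]]
    - [[0, 16, 0], [0, 0, 0]]
    - [[0.1, 24, 0], [0, 0, 0]]
    - [[0.1, 32, 0], [0, 0, 0]]
    - [[0.1, 40, 0], [0, 0, 0]]

```text
t: 50.03
ee_pos: [510.8, -222.6, 77.6]
orientation: [-3.14, -0.049, -0.004]
ft_force: [-11.3, 9.1, 48.8]
width: 36.1
grasp_force: 49.2
```

Request:
servo_tool:
  deltas:
    - [[0, 8, 0], [0, 0, 0]]
    - [[0, 16, 0], [0, 0, 0]]
    - [[0.1, 24, 0], [0, 0, 0]]
    - [[0.1, 32, 0], [0, 0, 0]]
    - [[0.1, 40, 0], [0, 0, 0]]

```text
t: 50.45
ee_pos: [510.6, -261.5, 72.0]
orientation: [-3.137, -0.047, 0.001]
ft_force: [-0.7, 11.3, 9.3]
width: 40.0
grasp_force: 33.5
```

Request:
servo_tool:
  deltas:
    - [[0, 8, 0], [0, 0, 0]]
    - [[0, 16, 0], [0, 0, 0]]
    - [[0.1, 22, 0], [0, 0, 0]]
    - [[0.1, 24.5, 0], [0, 0, 0]]
    - [[0.1, 24.5, 0], [0, 0, 0]]

```text
t: 50.87
ee_pos: [511.2, -286.3, 71.7]
orientation: [-3.137, -0.047, 0.002]
ft_force: [-0.5, 7.4, 10.6]
width: 40.3
grasp_force: 33.3
```

Request:
servo_tool:
  deltas:
    - [[0, 0, 0], [0, 0, 0]]
    - [[0, 0, 0], [0, 0, 0]]
    - [[0, 0, 0], [0, 0, 0]]

```text
t: 51.12
ee_pos: [511.2, -286.1, 71.9]
orientation: [-3.138, -0.048, 0.002]
ft_force: [-1.4, 7.6, 10.0]
width: 40.4
grasp_force: 32.6
```

```bash
python3 -c "
from h import *
go((512.2,-288,72));o=st();print(R.from_rotvec(o['orientation']).as_matrix().round(4)[:2,:2].tolist(),o['ft_force'],o['grasp_force'])"
```

```text
t 51.1167 [ 511.2 -286.1   71.9] 40.40697420460924 tool shift [ 0.9  1.9 -0.1]
[[0.9995, 0.0306], [0.0306, -0.9995]] [-1.43180652  7.5917066  10.00909327] 32.5799560546875
```

I've used all my picture views, so I'll measure numerically. The width of 40 mm says the bar is no longer pinched squarely.

```bash
cat >> h.py <<'E'
def blobs(p,lo,hi,box=(370,650,-400,-50),mn=12):
    w=pts(p);z=w[...,2];m=((z>lo)&(z<hi)&(w[...,0]>box[0])&(w[...,0]<box[1])&(w[...,1]>box[2])&(w[...,1]<box[3])).astype(np.uint8)
    n,l,s,c=cv2.connectedComponentsWithStats(m)
    for i in range(1,n):
        if s[i,4]>=mn:
            P=w[l==i];(cx,cy),(a,b),an=cv2.minAreaRect(P[:,:2].astype(np.float32))
            print(s[i,4],"px",c[i].round(),"med",np.median(P,0).round(1),"zmax",np.percentile(P[:,2],98).round(1),"rect",(round(cx,1),round(cy,1)),round(a,1),round(b,1),round(an,1),"bgr",np.median(p["frame"][l==i],0))
E
python3 - <<'E'
from h import *
for n in("scene","wrist"):
    p=get_image(n);print(n);blobs(p,100,145);print("low");blobs(p,30,95,mn=60)
E
```

```text
scene
204 px [201. 112.] med [ 515.2 -288.   113.9] zmax 143.4 rect (509.5, -282.7) 26.8 66.7 1.8 bgr [24.5 29.  45. ]
15 px [184. 118.] med [ 556.9 -306.5  101.6] zmax 104.1 rect (557.9, -306.6) 15.4 11.4 60.6 bgr [51. 63. 63.]
19 px [170. 125.] med [ 604.6 -304.2  102.3] zmax 104.7 rect (603.9, -302.0) 18.9 18.9 32.2 bgr [54. 65. 69.]
low
1773 px [210. 132.] med [ 517.7 -226.3   84.7] zmax 94.7 rect (510.7, -254.0) 234.3 130.2 5.6 bgr [53. 59. 70.]
wrist
1328 px [298.  69.] med [ 606.3 -305.9  102. ] zmax 104.9 rect (606.5, -303.6) 19.8 21.9 1.5 bgr [34. 33. 36.]
1087 px [293. 165.] med [ 559.  -306.6  102.1] zmax 105.0 rect (558.6, -304.4) 18.9 22.0 2.6 bgr [24. 22. 24.]
1194 px [205. 252.] med [ 521.5 -263.9  126.9] zmax 144.1 rect (513.5, -264.9) 24.3 10.0 29.5 bgr [27. 32. 64.]
3441 px [276. 250.] med [ 516.7 -298.9  109.4] zmax 143.0 rect (511.3, -296.0) 24.3 44.4 2.5 bgr [ 95. 100. 106.]
362 px [289. 319.] med [ 463.6 -310.3  102.6] zmax 105.1 rect (461.8, -308.8) 12.3 20.9 5.6 bgr [27. 26. 28.]
low
23581 px [159. 137.] med [ 570.3 -224.8   87.6] zmax 94.7 rect (550.8, -257.9) 150.4 118.2 1.9 bgr [101. 106. 126.]
332 px [236. 279.] med [ 475.1 -273.9   77.6] zmax 81.3 rect (474.3, -280.7) 39.5 9.4 81.6 bgr [29. 47. 80.]
1875 px [233. 337.] med [ 429.  -270.4   83.9] zmax 94.3 rect (443.8, -285.5) 34.4 73.1 2.6 bgr [27. 52. 85.]
```

```bash
python3 - <<'E'
from h import *
for n in("scene","wrist","top"):
    p=get_image(n);w=pts(p).reshape(-1,3);print(n)
    for xl,xh in((618,628),(600,610),(578,586),(390,402),(455,468),(408,418)):
        s=w[(w[:,0]>xl)&(w[:,0]<xh)&(w[:,2]>29)&(w[:,2]<150)&(w[:,1]<-150)&(w[:,1]>-400)]
        if len(s)<10: continue
        yb=np.round(s[:,1]/8)*8
        print((xl,xh),[(int(y),int(np.median(s[yb==y,2]))) for y in np.unique(yb)])
E
```

```text
scene
(618, 628) [(-368, 30), (-264, 29), (-256, 68), (-248, 65), (-240, 80), (-232, 75), (-224, 66), (-216, 59), (-208, 74), (-200, 83), (-192, 95)]
(600, 610) [(-312, 102), (-304, 100), (-296, 99), (-288, 96), (-280, 96), (-272, 93), (-264, 91), (-256, 90), (-248, 91), (-240, 94), (-232, 92), (-224, 87), (-216, 83), (-208, 65), (-200, 77), (-192, 96)]
(578, 586) [(-240, 98), (-232, 93), (-224, 87), (-216, 54), (-208, 63), (-200, 85), (-192, 97)]
(390, 402) [(-248, 95), (-240, 93), (-232, 87), (-224, 51), (-216, 64), (-208, 75), (-200, 94), (-176, 29)]
(455, 468) [(-304, 30), (-296, 96), (-288, 95), (-280, 93), (-272, 91), (-264, 91), (-256, 89), (-248, 96), (-240, 94), (-232, 90), (-224, 86), (-216, 64), (-208, 72), (-200, 88), (-192, 98), (-152, 29)]
(408, 418) [(-304, 99), (-296, 97), (-288, 96), (-280, 94), (-272, 93), (-264, 90), (-256, 88), (-248, 95), (-240, 94), (-232, 91), (-224, 83), (-216, 61), (-208, 74), (-200, 90), (-184, 31), (-176, 31)]
wrist
(618, 628) [(-312, 95), (-304, 92), (-256, 71), (-248, 83), (-240, 95), (-232, 94), (-224, 90), (-216, 86), (-208, 81), (-200,
[... 780 characters left out ...]
92), (-224, 87), (-216, 83), (-208, 78), (-200, 80), (-192, 96), (-160, 29), (-152, 29)]
(578, 586) [(-304, 29), (-288, 30), (-272, 29), (-256, 66), (-248, 74), (-240, 75), (-232, 76), (-224, 62), (-216, 64), (-208, 78), (-200, 91), (-192, 96), (-184, 29)]
(390, 402) [(-264, 68), (-256, 68), (-248, 93), (-240, 90), (-232, 87), (-224, 82), (-216, 78), (-208, 82), (-200, 97), (-184, 30)]
(455, 468) [(-256, 86), (-248, 87), (-240, 94), (-232, 89), (-224, 83), (-216, 81), (-208, 82), (-200, 94), (-168, 29), (-160, 30), (-152, 29)]
(408, 418) [(-264, 88), (-256, 86), (-248, 92), (-240, 93), (-232, 89), (-224, 83), (-216, 81), (-208, 81), (-200, 96), (-184, 29), (-176, 29), (-168, 29), (-160, 29)]
```

```bash
python3 - <<'E'
from h import *
for n in("scene","wrist"):
    p=get_image(n);w=pts(p).reshape(-1,3);f=p["frame"].reshape(-1,3).astype(int);print(n)
    for xl,xh in((484,494),(496,504),(504,512),(512,520),(520,530)):
        k=(w[:,0]>xl)&(w[:,0]<xh)&(w[:,2]>29)&(w[:,2]<160)&(w[:,1]<-180)&(w[:,1]>-340)
        s=w[k];c=f[k]
        if len(s)<5: continue
        yb=np.round(s[:,1]/6)*6
        print((xl,xh),[(int(y),int(s[yb==y,2].min()),int(s[yb==y,2].max()),tuple(np.median(c[yb==y],0).astype(int))) for y in np.unique(yb)])
E
```

```text
scene
(484, 494) [(-228, 31, 34, (np.int64(50), np.int64(54), np.int64(56))), (-222, 38, 48, (np.int64(47), np.int64(53), np.int64(54))), (-216, 51, 60, (np.int64(47), np.int64(51), np.int64(53))), (-210, 64, 73, (np.int64(45), np.int64(50), np.int64(53))), (-204, 69, 81, (np.int64(48), np.int64(52), np.int64(57))), (-198, 85, 99, (np.int64(55), np.int64(62), np.int64(63))), (-192, 94, 98, (np.int64(56), np.int64(61), np.int64(64)))]
(496, 504) [(-306, 108, 121, (np.int64(48), np.int64(57), np.int64(65))), (-300, 108, 109, (np.int64(58), np.int64(66), np.int64(74))), (-258, 86, 128, (np.int64(41), np.int64(44), np.int64(58))), (-252, 85, 130, (np.int64(72), np.int64(81), np.int64(83))), (-246, 82, 86, (np.int64(59), np.int64(66), np.int64(71))), (-240, 75, 84, (np.int64(57), np.int64(61), np.int64(62))), (-234, 74, 78, (np.int64(74), np.int64(83), np.int64(87))), (-228, 30, 78, (np.int64(62), np.int64(68), np.int64(72))), (-222, 38, 75, (np.int64(46), np.int64(52), np.int64(53))), (-216, 49, 60, (np.int64(49), np.int64(53), np.int64(55))), (-210, 65, 71, (np.int64(52), np.int64(55), 
[... 8611 characters left out ...]
(28), np.int64(34), np.int64(66))), (-252, 29, 141, (np.int64(83), np.int64(87), np.int64(93))), (-246, 29, 87, (np.int64(83), np.int64(88), np.int64(93))), (-240, 69, 83, (np.int64(85), np.int64(89), np.int64(94))), (-234, 67, 80, (np.int64(84), np.int64(89), np.int64(94))), (-228, 43, 77, (np.int64(85), np.int64(90), np.int64(95))), (-222, 46, 73, (np.int64(88), np.int64(93), np.int64(98))), (-216, 57, 73, (np.int64(88), np.int64(93), np.int64(98))), (-210, 69, 85, (np.int64(88), np.int64(93), np.int64(98))), (-204, 81, 97, (np.int64(87), np.int64(92), np.int64(97))), (-198, 92, 100, (np.int64(88), np.int64(92), np.int64(98))), (-192, 96, 97, (np.int64(148), np.int64(154), np.int64(162)))]
```

The depth profile shows the carrier tipped about 63° towards -y about its lower -y edge. That edge still rests on the bed, the bottles are still in their cells, and the bar is caught between the fingers. I'll stop squeezing (hold a 42 mm gap) and swing the bar back upright by moving gently to +y.

Request:
servo_tool:
  deltas:
    - [[0, -3, -3], [0, 0, 0]]
    - [[0, -7, -6], [0, 0, 0]]
    - [[0, -11, -9], [0, 0, 0]]
    - [[0, -15, -11], [0, 0, 0]]
    - [[0, -19, -12], [0, 0, 0]]
  grip: 0.05

```text
t: 51.88
ee_pos: [511.2, -268.7, 83.7]
orientation: [3.141, 0.05, 0.0]
ft_force: [0.5, 0.9, 1.1]
width: 41.4
grasp_force: 0.6
```

```bash
cat >> h.py <<'E'
def prof(n,sl=((496,520),(578,586),(600,610))):
    p=get_image(n);w=pts(p).reshape(-1,3);print(n)
    for xl,xh in sl:
        k=(w[:,0]>xl)&(w[:,0]<xh)&(w[:,2]>29)&(w[:,2]<160)&(w[:,1]<-90)&(w[:,1]>-370)
        s=w[k]
        yb=np.round(s[:,1]/8)*8
        print((xl,xh),[(int(y),int(s[yb==y,2].min()),int(s[yb==y,2].max())) for y in np.unique(yb)])
E
python3 - <<'E'
from h import *
o=st();print(o["ft_force"],o["width"],o["ee_pos"]);prof("wrist")
E
```

```text
[0.465082   0.87497424 1.12210752] 41.41109851128601 [ 511.21767359 -268.68043632   83.71782781]
wrist
(496, 520) [(-344, 29, 29), (-336, 29, 29), (-328, 29, 29), (-320, 29, 29), (-312, 29, 29), (-304, 29, 29), (-296, 29, 29), (-288, 29, 159), (-280, 29, 128), (-272, 29, 130), (-264, 29, 126), (-256, 29, 118), (-248, 29, 159), (-240, 93, 100), (-232, 29, 95), (-224, 35, 87), (-216, 43, 79), (-208, 50, 72), (-200, 60, 71), (-192, 67, 79), (-184, 76, 88), (-176, 83, 88), (-104, 29, 29)]
(578, 586) [(-248, 71, 75), (-240, 73, 84), (-232, 29, 90), (-224, 32, 100), (-216, 40, 99), (-208, 48, 92), (-200, 57, 84), (-192, 66, 76), (-184, 73, 85), (-176, 81, 88), (-112, 29, 29), (-96, 29, 29)]
(600, 610) [(-320, 29, 29), (-296, 106, 116), (-288, 115, 127), (-280, 118, 127), (-272, 114, 122), (-264, 109, 116), (-256, 104, 111), (-248, 99, 106), (-240, 95, 101), (-232, 90, 97), (-224, 86, 99), (-216, 85, 100), (-208, 84, 93), (-200, 76, 85), (-192, 70, 77), (-184, 72, 84), (-176, 80, 88)]
```

Working: the tilt is down to about 46° with very small forces. Continuing.

Request:
servo_tool:
  deltas:
    - [[0, -4, 0], [0, 0, 0]]
    - [[0, -8, 0], [0, 0, 0]]
    - [[0, -12, 0], [0, 0, 0]]
    - [[0, -16, 0], [0, 0, 0]]
    - [[0, -20, 0], [0, 0, 0]]

```text
t: 52.35
ee_pos: [510.9, -248.7, 83.9]
orientation: [-3.141, -0.05, -0.001]
ft_force: [-1.2, 2.2, 5.8]
width: 42.0
grasp_force: 2.5
```

Request:
servo_tool:
  deltas:
    - [[0, -4, 0], [0, 0, 0]]
    - [[0, -8, 0], [0, 0, 0]]
    - [[0, -12, 0], [0, 0, 0]]
    - [[0, -16, 0], [0, 0, 0]]
    - [[0, -20, 0], [0, 0, 0]]

```text
t: 52.77
ee_pos: [509.4, -228.3, 82.9]
orientation: [-3.14, -0.05, 0.002]
ft_force: [-0.4, 2.3, -2.3]
width: 41.3
grasp_force: 1.2
```

```bash
python3 - <<'E'
from h import *
o=st();print(o["ft_force"],o["width"],o["ee_pos"]);prof("wrist")
E
```

```text
[-0.4392962   2.25451712 -2.33009758] 41.332621412697684 [ 509.3597824  -228.3411538    82.87033457]
wrist
(496, 520) [(-344, 29, 29), (-336, 29, 29), (-328, 29, 29), (-320, 29, 29), (-312, 29, 29), (-304, 29, 29), (-288, 29, 29), (-280, 29, 29), (-272, 29, 29), (-264, 29, 29), (-256, 29, 29), (-248, 29, 159), (-240, 29, 29), (-232, 29, 135), (-224, 30, 138), (-216, 32, 138), (-208, 35, 159), (-200, 38, 159), (-192, 41, 153), (-184, 42, 48), (-176, 45, 50), (-168, 47, 52), (-160, 49, 54), (-104, 29, 29)]
(578, 586) [(-288, 29, 29), (-232, 29, 32), (-224, 29, 76), (-216, 32, 78), (-208, 35, 80), (-200, 37, 83), (-192, 39, 86), (-184, 42, 86), (-176, 45, 67), (-168, 47, 52), (-160, 48, 54), (-152, 52, 54), (-96, 29, 29)]
(600, 610) [(-280, 29, 29), (-248, 127, 134), (-240, 132, 139), (-232, 136, 142), (-224, 123, 139), (-216, 108, 126), (-208, 95, 110), (-200, 82, 96), (-192, 68, 86), (-184, 62, 87), (-176, 45, 69), (-168, 46, 51), (-160, 49, 55), (-152, 51, 54), (-96, 29, 29)]
```

Request:
servo_tool:
  deltas:
    - [[0, -4, 0], [0, 0, 0]]
    - [[0, -8, 0], [0, 0, 0]]
    - [[0, -12, 0], [0, 0, 0]]
    - [[0, -16, 0], [0, 0, 0]]
    - [[0, -20, 0], [0, 0, 0]]

```text
t: 53.23
ee_pos: [509.1, -208.7, 83.3]
orientation: [-3.141, -0.05, 0.0]
ft_force: [-0.4, 2.9, -3.1]
width: 41.8
grasp_force: 1.4
```

Request:
servo_tool:
  deltas:
    - [[0, -3, 0], [0, 0, 0]]
    - [[0, -6, 0], [0, 0, 0]]
    - [[0, -9, 0], [0, 0, 0]]
    - [[0, -12, 0], [0, 0, 0]]
    - [[0, -12, 0], [0, 0, 0]]

```text
t: 53.65
ee_pos: [509.1, -196.9, 83.6]
orientation: [3.141, 0.05, 0.001]
ft_force: [-0.1, -0.3, -0.7]
width: 41.6
grasp_force: 0.0
```

```bash
python3 - <<'E'
from h import *
o=st();print(o["ft_force"],o["width"],o["ee_pos"]);prof("wrist",((496,520),(578,586),(600,610),(548,558)))
E
```

```text
[-0.0848756  -0.29355452 -0.69621632] 41.6116762148581 [ 509.08482272 -196.94922794   83.59486922]
wrist
(496, 520) [(-352, 29, 29), (-344, 29, 29), (-336, 29, 29), (-328, 29, 29), (-312, 29, 29), (-304, 29, 29), (-288, 29, 29), (-280, 29, 29), (-272, 29, 29), (-264, 29, 29), (-256, 29, 29), (-248, 29, 29), (-240, 29, 29), (-232, 29, 32), (-224, 29, 32), (-216, 29, 159), (-208, 29, 32), (-200, 29, 129), (-192, 29, 130), (-184, 29, 130), (-176, 29, 159), (-168, 29, 159), (-160, 29, 32), (-152, 29, 32)]
(578, 586) [(-240, 29, 29), (-232, 29, 31), (-224, 29, 32), (-216, 29, 32), (-208, 29, 71), (-200, 29, 72), (-192, 29, 71), (-184, 29, 72), (-176, 29, 72), (-168, 29, 71), (-160, 29, 32), (-152, 29, 31)]
(600, 610) [(-232, 29, 30), (-224, 29, 31), (-216, 129, 135), (-208, 131, 136), (-200, 133, 138), (-192, 99, 138), (-184, 67, 102), (-176, 39, 72), (-168, 29, 72), (-160, 29, 33), (-152, 29, 32)]
(548, 558) [(-336, 29, 29), (-328, 29, 29), (-312, 29, 29), (-304, 29, 29), (-296, 29, 29), (-288, 29, 29), (-280, 29, 29), (-264, 29, 29), (-248, 29, 29), (-240, 29, 29), (-232, 29, 31), (-224, 29, 131), (-216, 130, 135), (-208, 132, 136), (-200, 124, 138), (-192, 93, 132), (-184, 62, 92), (-176, 38, 72), (-168, 29, 71), (-160, 29, 32), (-152, 29, 32), (-96, 29, 29)]
```

The carrier is upright and flat again at y ≈ -191, with the bottles leaning slightly in their cells. I'll withdraw straight up and measure.

Request:
servo_tool:
  deltas:
    - [[0, -4, -10], [0, 0, 0]]
    - [[0, -4, -35], [0, 0, 0]]
    - [[0, -4, -70], [0, 0, 0]]
    - [[0, -4, -105], [0, 0, 0]]
    - [[0, -4, -135], [0, 0, 0]]

```text
t: 54.12
ee_pos: [509.0, -193.2, 221.3]
orientation: [3.141, 0.05, 0.002]
ft_force: [0.7, -0.1, -0.0]
width: 41.5
grasp_force: 0.0
```

Request:
servo_tool:
  deltas:
    - [[0, 0, 0], [0, 0, 0]]
    - [[0, -35, 0], [0, 0, 0]]
    - [[0, -75, 0], [0, 0, 0]]
    - [[0, -100, 0], [0, 0, 0]]
    - [[0, -100, 0], [0, 0, 0]]

```text
t: 54.53
ee_pos: [504.7, -89.7, 218.5]
orientation: [-3.14, -0.054, 0.001]
ft_force: [-0.2, 0.5, 0.9]
width: 41.8
grasp_force: 0.0
```

Request:
servo_tool:
  deltas:
    - [[0, 0, 0], [0, 0, 0]]
    - [[0, 0, 0], [0, 0, 0]]
    - [[0, 0, 0], [0, 0, 0]]

```text
t: 54.78
ee_pos: [505.7, -94.0, 218.4]
orientation: [3.141, 0.049, 0.0]
ft_force: [-1.0, 0.1, -0.4]
width: 41.7
grasp_force: 0.0
```

```bash
python3 - <<'E'
from h import *
o=st();print(o["t"],o["ee_pos"],o["width"])
q=get_image("wrist");np.savez("w9.npz",**{k:q[k] for k in("frame","depth","K","pose")})
plate(q,(508,-191),125);blobs(q,120,150,(380,640,-260,-140))
# fingertip z from red pixels near the tool
w=pts(q);f=q["frame"].astype(int);tp=np.array(o["ee_pos"])
m=(f[...,2]>f[...,1]+18)&(np.abs(w[...,0]-tp[0])<25)&(np.abs(w[...,1]-tp[1])<70)&(w[...,2]>100)
print(m.sum(),[np.percentile(w[m][:,2],k).round(1) for k in(0,2,10)],"tcp z",tp[2])
E
```

```text
54.7833 [505.71213584 -94.04107302 218.4119808 ] 41.709388585869895
plate ((511.10699462890625, -191.85562133789062), (223.37664794921875, 80.576416015625), 1.860918641090393)
874 px [381.  92.] med [ 602.7 -202.1  133.6] zmax 137.1 rect (603.2, -205.3) 24.5 27.4 5.3 bgr [31. 30. 33.]
760 px [375. 146.] med [ 555.7 -203.7  133.6] zmax 137.3 rect (555.5, -206.9) 27.5 24.4 87.3 bgr [31. 30. 34.]
352 px [352. 195.] med [ 508.3 -190.3  128.2] zmax 129.8 rect (507.7, -191.6) 24.1 12.2 2.6 bgr [152. 159. 167.]
636 px [365. 239.] med [ 464.4 -207.1  133.4] zmax 137.4 rect (462.5, -210.1) 27.7 23.9 76.4 bgr [31. 30. 34.]
7008 [np.float64(241.5), np.float64(251.9), np.float64(275.8)] tcp z 218.4119807974976
```

Everything is still in place: carrier at (508,-191.5), 1.9°. The high friction tips it when it is dragged by its tall bar. So I'll push it low, at the edge of its base plate, with shut fingers turned 90°.

Request:
servo_tool:
  deltas:
    - [[0, 12, 0], [0, 0, -0.12]]
    - [[0, 24, 0], [0, 0, -0.24]]
    - [[-0.8, 35.5, 0], [0, 0, -0.36]]
    - [[-0.8, 35.5, 0], [0, 0, -0.48]]
    - [[-0.8, 35.5, 0], [0, 0, -0.6]]
  grip: 1

```text
t: 55.25
ee_pos: [505.8, -130.4, 218.2]
orientation: [2.984, 0.981, -0.0]
ft_force: [0.0, -0.3, 0.3]
width: 11.9
grasp_force: 0.0
```

Request:
servo_tool:
  deltas:
    - [[0, 0, 0], [0, 0, -0.12]]
    - [[0, 0, 0], [0, 0, -0.24]]
    - [[0, 0, 0], [0, 0, -0.36]]
    - [[0, 0, 0], [0, 0, -0.48]]
    - [[0, 0, 0], [0, 0, -0.6]]

```text
t: 55.67
ee_pos: [505.9, -129.8, 218.2]
orientation: [-2.56, -1.82, 0.0]
ft_force: [0.0, -0.3, 0.5]
width: 0.3
grasp_force: 0.0
```

Request:
servo_tool:
  deltas:
    - [[0, 0, 0], [0, 0, -0.12]]
    - [[0, 0, 0], [0, 0, -0.24]]
    - [[0, 0, 0], [0, 0, -0.36]]
    - [[0, 0, 0], [0, 0, -0.371]]
    - [[0, 0, 0], [0, 0, -0.371]]

```text
t: 56.08
ee_pos: [505.8, -129.5, 218.3]
orientation: [-2.19, -2.252, 0.0]
ft_force: [-0.0, -0.5, -0.5]
width: 0.7
grasp_force: 0.0
```

Request:
servo_tool:
  deltas:
    - [[0, 0, 35], [0, 0, 0]]
    - [[0, 0, 70], [0, 0, 0]]
    - [[0, 0, 105], [0, 0, 0]]
    - [[0, 0, 140], [0, 0, 0]]
    - [[0, 0, 150], [0, 0, 0]]

```text
t: 56.5
ee_pos: [502.8, -128.2, 64.1]
orientation: [-2.186, -2.248, 0.005]
ft_force: [-1.5, 0.5, -0.5]
width: 0.3
grasp_force: 0.0
```

Request:
servo_tool:
  deltas:
    - [[0, 0, 0], [0, 0, 0]]
    - [[0, 0, 0], [0, 0, 0]]
    - [[0, 0, 0], [0, 0, 0]]
    - [[0, 0, 0], [0, 0, 0]]

```text
t: 56.83
ee_pos: [507.5, -129.2, 70.4]
orientation: [2.184, 2.254, 0.003]
ft_force: [-0.1, -0.1, 0.7]
width: 0.4
grasp_force: 0.0
```

```bash
python3 -c "
from h import *
go((506,-129.5,28.5));o=st();print(R.from_rotvec(o['orientation']).as_matrix().round(4).tolist())"
```

```text
t 56.8333 [ 507.5 -129.2   70.4] 0.439640742098613 tool shift [-0.2 -1.6 41.9]
[[-0.0313, 0.9995, 0.0035], [0.9995, 0.0313, -0.001], [-0.0011, 0.0034, -1.0]]
```

Request:
servo_tool:
  deltas:
    - [[0, -1, 12], [0, 0, 0]]
    - [[0, -1, 24], [0, 0, 0]]
    - [[0, -1, 34], [0, 0, 0]]
    - [[0, -1, 40], [0, 0, 0]]
    - [[0, -1, 41], [0, 0, 0]]

```text
t: 57.25
ee_pos: [504.2, -128.5, 26.3]
orientation: [-2.185, -2.255, 0.001]
ft_force: [-0.3, 0.1, 0.8]
width: 0.3
grasp_force: 0.0
```

Request:
servo_tool:
  deltas:
    - [[0, 0, 0], [0, 0, 0]]
    - [[0, 0, 0], [0, 0, 0]]
    - [[0, 0, 0], [0, 0, 0]]
    - [[-3, 0, 0], [0, 0, 0]]
    - [[-6, 0, 0], [0, 0, 0]]

```text
t: 57.67
ee_pos: [505.4, -134.9, 27.7]
orientation: [2.185, 2.257, 0.0]
ft_force: [0.2, 0.1, -0.1]
width: 0.4
grasp_force: 0.0
```

```bash
python3 -c "
from h import *
go((506.3,-139,28.5));print(st()['ft_force'])"
```

```text
t 57.6667 [ 505.4 -134.9   27.7] 0.41367778529661686 tool shift [-4.1  0.8 -0.8]
[ 0.16905719  0.05097425 -0.09318034]
```

Request:
servo_tool:
  deltas:
    - [[-4, 0.5, -1], [0, 0, 0]]
    - [[-8, 1, -1], [0, 0, 0]]
    - [[-12, 1, -1], [0, 0, 0]]
    - [[-16, 1, -1], [0, 0, 0]]
    - [[-20, 1, -1], [0, 0, 0]]

```text
t: 58.08
ee_pos: [506.8, -155.2, 28.4]
orientation: [2.186, 2.256, 0.0]
ft_force: [0.2, -0.2, -0.8]
width: 0.2
grasp_force: 0.0
```

```bash
python3 -c "
from h import *
go((506.3,-139,28.5));print(st()['ft_force']);p=get_image('top');blobs(p,112,150,(370,650,-300,-140))"
```

```text
t 58.0833 [ 506.8 -155.2   28.4] 0.19004388402126005 tool shift [16.2  0.  -0.1]
[ 0.23593346 -0.22044794 -0.75658582]
90 px [347. 162.] med [ 601.9 -202.1  130.6] zmax 138.6 rect (601.9, -203.1) 27.7 22.4 88.9 bgr [24. 25. 27.]
```

No contact, although the tool point has passed the plate edge. The lever push missed the same way, and the wrist depth put the lowest visible finger at about 22 mm above the tool point. So the real fingertips sit about 20 mm higher than I assumed. I'll back off and go lower, watching the force.

Request:
servo_tool:
  deltas:
    - [[10, 0, 0], [0, 0, 0]]
    - [[20, 0, 0], [0, 0, 0]]
    - [[26, 0, 0], [0, 0, 0]]
    - [[26, 0, 2], [0, 0, 0]]
    - [[26, 0, 5], [0, 0, 0]]

```text
t: 58.55
ee_pos: [506.1, -127.8, 23.4]
orientation: [2.183, 2.258, 0.0]
ft_force: [-0.4, -0.4, 0.1]
width: 0.3
grasp_force: 0.0
```

Request:
servo_tool:
  deltas:
    - [[0, 0, 2], [0, 0, 0]]
    - [[0, 0, 4], [0, 0, 0]]
    - [[0, 0, 6], [0, 0, 0]]
    - [[0, 0, 6], [0, 0, 0]]

```text
t: 58.88
ee_pos: [505.6, -128.8, 16.9]
orientation: [-2.185, -2.256, 0.001]
ft_force: [-0.5, -0.2, 0.0]
width: 0.9
grasp_force: 0.0
```

Request:
servo_tool:
  deltas:
    - [[0, 0, 1.5], [0, 0, 0]]
    - [[0, 0, 3], [0, 0, 0]]
    - [[0, 0, 4], [0, 0, 0]]
    - [[0, 0, 4], [0, 0, 0]]

```text
t: 59.22
ee_pos: [505.8, -128.7, 13.2]
orientation: [-2.186, -2.256, 0.0]
ft_force: [-0.1, 0.2, -0.6]
width: 0.7
grasp_force: 0.0
```

```bash
python3 - <<'E'
from h import *
o=st();print(o["ee_pos"],o["ft_force"])
for n in("scene",):
    p=get_image(n);w=pts(p);f=p["frame"].astype(int);tp=np.array(o["ee_pos"])
    m=(np.abs(w[...,0]-tp[0])<25)&(np.abs(w[...,1]-tp[1])<16)&(w[...,2]>29)&(w[...,2]<120)
    z=w[m][:,2];print(n,m.sum(),np.percentile(z,[0,1,3,6,10,20]).round(1))
E
```

```text
[ 505.75928957 -128.73485219   13.17230279] [-0.13485265  0.23020731 -0.56871426]
scene 175 [32.  36.8 37.5 40.1 42.6 48.7]
```

Confirmed: the tool point is at z 13, below the bed's top, with no contact, so the tips are about 19 mm above it. I'll lower a bit more and push at the plate edge.

Request:
servo_tool:
  deltas:
    - [[0, 0, 1.5], [0, 0, 0]]
    - [[0, 0, 3], [0, 0, 0]]
    - [[0, 0, 3.5], [0, 0, 0]]
    - [[0, 0, 3.5], [0, 0, 0]]

```text
t: 59.6
ee_pos: [505.8, -128.7, 9.7]
orientation: [-2.185, -2.257, 0.0]
ft_force: [0.1, -0.0, 0.8]
width: 0.7
grasp_force: 0.0
```

Request:
servo_tool:
  deltas:
    - [[-4, 0, 0], [0, 0, 0]]
    - [[-8, 0, 0], [0, 0, 0]]
    - [[-12, 0, 0], [0, 0, 0]]
    - [[-16, 0, 0], [0, 0, 0]]
    - [[-20, 0, 0], [0, 0, 0]]

```text
t: 60.02
ee_pos: [506.6, -149.3, 9.9]
orientation: [2.186, 2.256, 0.0]
ft_force: [0.7, 0.2, -0.2]
width: 0.6
grasp_force: 0.0
```

```bash
python3 -c "
from h import *
go((506.3,-139,9));print(st()['ft_force']);p=get_image('top');blobs(p,112,150,(370,650,-300,-140))"
```

```text
t 60.0167 [ 506.6 -149.3    9.9] 0.5569851988358665 tool shift [10.3 -0.   0.9]
[ 0.71272615  0.20047745 -0.16806001]
96 px [347. 163.] med [ 601.6 -201.7  130. ] zmax 136.6 rect (601.8, -203.0) 26.8 22.7 89.4 bgr [24.  23.  26.5]
```

Request:
servo_tool:
  deltas:
    - [[-3, 0, 0], [0, 0, 0]]
    - [[-6, 0, 0], [0, 0, 0]]
    - [[-9, 0, 0], [0, 0, 0]]
    - [[-9, 0, 0], [0, 0, 0]]

```text
t: 60.4
ee_pos: [506.7, -157.5, 10.0]
orientation: [-2.185, -2.256, -0.0]
ft_force: [-0.1, 4.2, 1.8]
width: 0.4
grasp_force: 3.2
```

```bash
python3 -c "
from h import *
go((506.3,-139,9));print(st()['ft_force']);p=get_image('wrist');blobs(p,112,150,(370,650,-300,-140));plate(p,(508,-195),125);prof('scene',((480,492),(524,534),(496,520)))"
```

```text
t 60.4 [ 506.7 -157.5   10. ] 0.3906533919866215 tool shift [18.5  0.2  1.1]
[-0.0748415   4.20655461  1.77389775]
1524 px [ 17. 337.] med [ 433.9 -153.7  119.4] zmax 125.5 rect (440.2, -147.9) 37.1 15.8 45.6 bgr [22. 26. 52.]
1651 px [492. 338.] med [ 579.3 -149.   119.6] zmax 125.8 rect (579.7, -151.4) 3.8 22.7 2.9 bgr [22. 26. 52.]
42 px [248. 339.] med [ 504.8 -148.4  123.8] zmax 130.5 rect (504.8, -149.2) 0.1 16.8 1.8 bgr [37.  43.5 57. ]
28 px [260. 336.] med [ 508.2 -147.6  123. ] zmax 129.9 rect (508.2, -147.6) 0.1 13.4 1.9 bgr [30.  30.5 40.5]
294 px [187. 348.] med [ 489.6 -140.5  136.3] zmax 137.1 rect (492.0, -140.9) 24.4 1.9 0.5 bgr [34. 34. 37.]
39 px [ 50. 353.] med [ 459.8 -140.2  139.4] zmax 140.9 rect (459.4, -140.5) 3.3 1.0 0.0 bgr [35. 73. 97.]
32 px [ 64. 354.] med [ 463.  -140.3  139.6] zmax 140.7 rect (463.1, -140.5) 1.0 4.0 89.9 bgr [35. 74. 98.]
28 px [ 77. 355.] med [ 465.7 -140.2  139.7] zmax 140.5 rect (465.7, -140.5) 2.9 0.9 1.7 bgr [35.5 75.  99. ]
plate ((506.6400146484375, -165.42471313476562), (232.83740234375, 40.524478912353516), 1.8018051385879517)
scene
(480, 492) [(-344, 29, 29), (-160, 32, 33), (-152, 29, 32), (-144, 135, 135), (-136, 133, 159), (-128, 116, 154), (-120, 118, 138), (-96, 30, 30)]
(524, 534) [(-360, 29, 29), (-200, 67, 67), (-192, 67, 67), (-184, 29, 151), (-176, 29, 156), (-168, 29, 156), (-160, 29, 154), (-152, 31, 154), (-144, 117, 154), (-136, 114, 155), (-128, 118, 146), (-120, 118, 135), (-96, 29, 29)]
(496, 520) [(-344, 29, 29), (-328, 31, 31), (-240, 29, 29), (-216, 31, 31), (-200, 33, 70), (-192, 29, 82), (-184, 29, 58), (-176, 30, 156), (-168, 29, 159), (-160, 29, 157), (-152, 29, 155), (-144, 31, 154), (-136, 132, 159), (-128, 113, 159), (-120, 116, 137), (-96, 29, 29), (-88, 29, 29)]
```

Request:
servo_tool:
  deltas:
    - [[-5, 0, 0], [0, 0, 0]]
    - [[-10, 0, 0], [0, 0, 0]]
    - [[-15, 0, 0], [0, 0, 0]]
    - [[-20, 0, 0], [0, 0, 0]]
    - [[-20, 0, 0], [0, 0, 0]]

```text
t: 60.92
ee_pos: [507.5, -177.8, 10.0]
orientation: [-2.186, -2.256, -0.0]
ft_force: [0.8, 4.6, 2.5]
width: 0.4
grasp_force: 2.2
```

```bash
python3 -c "
from h import *
go((506.3,-139,9));print(st()['ft_force']);p=get_image('top');blobs(p,112,150,(370,650,-340,-160));blobs(p,60,75,(540,640,-340,-160))"
```

```text
t 60.9167 [ 507.5 -177.8   10. ] 0.4331391070317796 tool shift [38.8  0.   1. ]
[0.78206886 4.57232282 2.52324307]
102 px [357. 162.] med [ 603.4 -227.4  130. ] zmax 137.4 rect (603.2, -229.2) 23.5 28.4 8.0 bgr [25.  24.5 29. ]
22 px [344. 160.] med [ 617.9 -204.5   67.5] zmax 74.2 rect (615.7, -208.0) 9.7 29.7 3.0 bgr [103.5 110.  118.5]
```

The push works: the carrier slides with about 4.6 N and no tipping. Continuing.

Request:
servo_tool:
  deltas:
    - [[-5, 0, 0], [0, 0, 0]]
    - [[-11, 0, 0], [0, 0, 0]]
    - [[-17, 0, 0], [0, 0, 0]]
    - [[-23, 0, 0], [0, 0, 0]]
    - [[-29, 0, 0], [0, 0, 0]]

```text
t: 61.38
ee_pos: [508.2, -205.8, 10.0]
orientation: [-2.185, -2.256, -0.001]
ft_force: [-0.1, 9.1, 5.6]
width: 0.4
grasp_force: 5.6
```

Request:
servo_tool:
  deltas:
    - [[-6, 0, 0], [0, 0, 0]]
    - [[-12, 0, 0], [0, 0, 0]]
    - [[-18, 0, 0], [0, 0, 0]]
    - [[-24, 0, 0], [0, 0, 0]]
    - [[-30, 0, 0], [0, 0, 0]]

```text
t: 61.8
ee_pos: [509.1, -235.7, 10.0]
orientation: [-2.184, -2.256, -0.001]
ft_force: [0.5, 9.0, 6.1]
width: 0.1
grasp_force: 5.8
```

Request:
servo_tool:
  deltas:
    - [[-4, 0, 0], [0, 0, 0]]
    - [[-8, 0, 0], [0, 0, 0]]
    - [[-8, 0, 0], [0, 0, 0]]
    - [[-8, 0, 0], [0, 0, 0]]

```text
t: 62.13
ee_pos: [509.4, -244.4, 9.9]
orientation: [-2.185, -2.256, 0.0]
ft_force: [-1.2, 4.4, 3.8]
width: 0.3
grasp_force: 3.7
```

Request:
servo_tool:
  deltas:
    - [[15, 0, 0], [0, 0, 0]]
    - [[40, 0, -10], [0, 0, 0]]
    - [[75, 0, -40], [0, 0, 0]]
    - [[95, 0, -80], [0, 0, 0]]
    - [[95, 0, -120], [0, 0, 0]]

```text
t: 62.55
ee_pos: [504.0, -146.0, 124.3]
orientation: [-2.179, -2.255, 0.004]
ft_force: [0.7, 0.2, 0.3]
width: 0.3
grasp_force: 0.0
```

Request:
servo_tool:
  deltas:
    - [[0, 0, -40], [0, 0, 0]]
    - [[0, 0, -80], [0, 0, 0]]
    - [[0, 0, -100], [0, 0, 0]]
    - [[0, 0, -100], [0, 0, 0]]

```text
t: 62.88
ee_pos: [509.4, -150.2, 230.2]
orientation: [2.179, 2.251, 0.006]
ft_force: [0.8, -0.9, 0.7]
width: 0.5
grasp_force: 0.0
```

```bash
python3 - <<'E'
from h import *
go((0,0,0))
q=get_image("top");blobs(q,118,150,(370,650,-360,-200))
s=get_image("scene");blobs(s,118,150,(370,650,-360,-200));plate(s,(512,-288),125)
E
```

```text
t 62.8833 [ 509.4 -150.2  230.2] 0.5167666319507551 tool shift [ 167.4 -506.3  225.2]
14 px [375. 214.] med [ 464.9 -268.3  125.9] zmax 136.3 rect (465.6, -269.2) 3.9 18.6 77.0 bgr [32.5 35.5 39.5]
58 px [230.  99.] med [ 420.5 -273.5  129. ] zmax 136.4 rect (417.4, -274.1) 20.3 24.1 74.1 bgr [17.  23.  27.5]
70 px [217. 104.] med [ 464.5 -272.5  131.7] zmax 135.0 rect (463.4, -275.9) 25.3 23.3 56.3 bgr [25.5 32.5 36. ]
40 px [203. 110.] med [ 510.6 -276.1  125.9] zmax 131.4 rect (509.6, -279.9) 23.3 15.8 1.3 bgr [ 97.5 106.  111.5]
79 px [190. 117.] med [ 557.5 -269.4  131.3] zmax 135.4 rect (557.1, -273.9) 24.1 25.5 22.2 bgr [30. 35. 36.]
77 px [175. 123.] med [ 605.3 -267.   130.5] zmax 135.7 rect (604.8, -271.9) 24.6 23.8 11.8 bgr [27. 27. 30.]
plate ((507.5505676269531, -291.3905029296875), (235.62937927246094, 109.95854187011719), 1.479825735092163)
```

Request:
servo_tool:
  deltas:
    - [[0, 0, 0], [0, 0, 0.12]]
    - [[0, 0, 0], [0, 0, 0.24]]
    - [[0, 0, 0], [0, 0, 0.36]]
    - [[0, 0, 0], [0, 0, 0.48]]
    - [[0, 0, 0], [0, 0, 0.6]]
  grip: -0.1

```text
t: 63.4
ee_pos: [505.1, -149.4, 222.5]
orientation: [-2.757, -1.5, 0.005]
ft_force: [-0.0, -0.5, -0.3]
width: 30.1
grasp_force: 0.0
```

Request:
servo_tool:
  deltas:
    - [[0, 0, 0], [0, 0, 0.12]]
    - [[0, 0, 0], [0, 0, 0.24]]
    - [[0, 0, 0], [0, 0, 0.36]]
    - [[0, 0, 0], [0, 0, 0.48]]
    - [[0, 0, 0], [0, 0, 0.6]]

```text
t: 63.82
ee_pos: [505.1, -149.4, 222.5]
orientation: [-3.078, -0.619, 0.006]
ft_force: [0.4, 0.2, -0.7]
width: 48.3
grasp_force: 0.0
```

Request:
servo_tool:
  deltas:
    - [[0, 0, 0], [0, 0, 0.12]]
    - [[0, 0, 0], [0, 0, 0.24]]
    - [[0, 0, 0], [0, 0, 0.371]]
    - [[0, 0, 0], [0, 0, 0.371]]
    - [[0, 0, 0], [0, 0, 0.371]]

```text
t: 64.23
ee_pos: [505.5, -149.6, 223.2]
orientation: [-3.14, -0.055, 0.005]
ft_force: [0.8, 0.2, 0.5]
width: 48.2
grasp_force: 0.0
```

Request:
servo_tool:
  deltas:
    - [[0, 15, -20], [0, 0, 0]]
    - [[-20, 30, -20], [0, 0, 0]]
    - [[-20, 30, -20], [0, 0, 0]]
    - [[-20, 30, -20], [0, 0, 0]]

```text
t: 64.57
ee_pos: [486.7, -180.8, 244.4]
orientation: [-3.141, -0.052, 0.002]
ft_force: [-0.1, 0.6, -0.1]
width: 48.0
grasp_force: 0.0
```

```bash
python3 - <<'E'
from h import *
go((0,0,0));o=st();print(R.from_rotvec(o['orientation']).as_matrix().round(4)[:2,:2].tolist())
q=get_image("wrist");np.savez("w10.npz",**{k:q[k] for k in("frame","depth","K","pose")})
blobs(q,118,150,(370,650,-360,-220));plate(q,(512,-288),125)
w=pts(q).reshape(-1,3);m=(w[:,2]>64)&(w[:,2]<72)&(np.abs(w[:,1]+285)<40)&(np.abs(w[:,0]-510)<130);print("walls",cv2.minAreaRect(w[m][:,:2].astype(np.float32)))
g=q["frame"].max(2);wz=pts(q)
m=(g<45)&(np.abs(wz[...,2]-25)<3.5)&(np.hypot(wz[...,0]-512,wz[...,1]+288)<75)
P=np.array([ray(q,u,v,25)[:2] for v,u in zip(*np.where(m))]).astype(np.float32);print("disc",len(P),cv2.minEnclosingCircle(P))
E
```

```text
t 64.5667 [ 486.7 -180.8  244.4] 47.98195730827297 tool shift [-480.2 -196.6  245. ]
[[0.9995, 0.033], [0.033, -0.9995]]
704 px [356.  71.] med [ 604.5 -273.2  134.2] zmax 136.1 rect (605.0, -275.0) 24.1 24.1 87.0 bgr [35. 34. 37.]
603 px [351. 122.] med [ 557.6 -274.7  134.3] zmax 136.0 rect (557.5, -276.4) 24.2 24.3 52.1 bgr [36. 35. 38.]
319 px [350. 168.] med [ 510.9 -280.6  128.3] zmax 129.8 rect (510.6, -282.2) 23.6 12.3 2.0 bgr [135. 142. 151.]
513 px [344. 211.] med [ 466.2 -277.9  134.4] zmax 136.1 rect (464.6, -279.8) 24.1 23.9 8.8 bgr [32. 32. 35.]
389 px [339. 249.] med [ 422.8 -277.9  134. ] zmax 135.8 rect (419.5, -280.0) 20.0 24.1 42.0 bgr [30. 29. 32.]
plate ((510.40716552734375, -282.634033203125), (230.7688751220703, 80.51521301269531), 1.8995099067687988)
walls ((510.2181396484375, -282.3542785644531), (225.27255249023438, 38.45656967163086), 1.9667141437530518)
disc 1134 ((512.9446411132812, -287.5894470214844), 62.15470886230469)
```

The bottles have righted themselves (caps flat at z 134) and the carrier is at (510.4,-282.4), 1.9°. It is about 5 mm short in y and 2 mm in x. For a final nudge I'll go low on the bar, with a loose gap for y and a pinch for x.

Request:
servo_tool:
  deltas:
    - [[7, 34, 0], [0, 0, 0]]
    - [[14, 68, 0], [0, 0, 0]]
    - [[20.5, 102, 0], [0, 0, 0]]
    - [[20.5, 102, 30], [0, 0, 0]]
    - [[20.5, 102, 60], [0, 0, 0]]

```text
t: 65.03
ee_pos: [513.3, -283.8, 185.1]
orientation: [3.139, 0.05, 0.006]
ft_force: [-0.5, 0.2, -0.4]
width: 48.3
grasp_force: 0.0
```

Request:
servo_tool:
  deltas:
    - [[0, 0, 0], [0, 0, 0]]
    - [[0, 0, 0], [0, 0, 0]]
    - [[0, 0, 0], [0, 0, 0]]
    - [[0, 0, 0], [0, 0, 0]]

```text
t: 65.37
ee_pos: [512.5, -281.9, 186.9]
orientation: [3.14, 0.052, 0.004]
ft_force: [1.0, -0.4, -0.1]
width: 48.4
grasp_force: 0.0
```

```bash
python3 -c "
from h import *
go((510.6,-282.3,60))"
```

```text
t 65.3667 [ 512.5 -281.9  186.9] 48.371152452405724 tool shift [-2.200e+00  1.000e-01  1.268e+02]
```

Request:
servo_tool:
  deltas:
    - [[-2, 0, 30], [0, 0, 0]]
    - [[-2, 0, 60], [0, 0, 0]]
    - [[-2, 0, 90], [0, 0, 0]]
    - [[-2, 0, 115], [0, 0, 0]]
    - [[-2, 0, 126], [0, 0, 0]]

```text
t: 65.78
ee_pos: [508.8, -281.3, 57.8]
orientation: [-3.14, -0.051, 0.002]
ft_force: [-0.5, -0.2, 0.2]
width: 48.2
grasp_force: 0.0
```

Request:
servo_tool:
  deltas:
    - [[0, 0, 0], [0, 0, 0]]
    - [[0, 0, 0], [0, 0, 0]]
    - [[0, 0, 0], [0, 0, 0]]
    - [[0, 0, 0], [0, 0, 0]]
    - [[0, 0, 0], [0, 0, 0]]
  grip: 0.45

```text
t: 66.2
ee_pos: [510.3, -282.6, 60.8]
orientation: [3.14, 0.05, 0.004]
ft_force: [0.2, -0.9, -0.5]
width: 24.3
grasp_force: 0.0
```

```bash
python3 -c "
from h import *
go((510.6,-282.3,60));print(st()['ft_force'])"
```

```text
t 66.2 [ 510.3 -282.6   60.8] 24.29742606671988 tool shift [ 0.3 -0.3  0.8]
[ 0.20929701 -0.89309093 -0.45979877]
```

Request:
servo_tool:
  deltas:
    - [[0, 2, 0], [0, 0, 0]]
    - [[0, 4, 0], [0, 0, 0]]
    - [[0, 6, 0], [0, 0, 0]]
    - [[0, 7, 0], [0, 0, 0]]
    - [[0, 8, 0], [0, 0, 0]]

```text
t: 66.62
ee_pos: [509.5, -288.6, 59.5]
orientation: [-3.138, -0.048, 0.001]
ft_force: [0.4, 7.0, 2.0]
width: 24.1
grasp_force: 3.2
```

Request:
servo_tool:
  deltas:
    - [[0, 1, 0], [0, 0, 0]]
    - [[0, 2, 0], [0, 0, 0]]
    - [[0, 3, 0], [0, 0, 0]]
    - [[0, 3.5, 0], [0, 0, 0]]
    - [[0, 3.5, 0], [0, 0, 0]]

```text
t: 67.03
ee_pos: [509.3, -291.8, 59.3]
orientation: [-3.138, -0.049, 0.002]
ft_force: [0.9, 9.5, 5.9]
width: 24.4
grasp_force: 4.7
```

```bash
python3 -c "
from h import *
go((510.6,-282.3,60));print(st()['ft_force']);p=get_image('wrist');blobs(p,120,150,(370,650,-360,-220));plate(p,(512,-288),125)"
```

```text
t 67.0333 [ 509.3 -291.8   59.3] 24.381711129790343 tool shift [ 1.6 -9.4 -0.6]
[0.90088132 9.49250228 5.89058187]
4659 px [225.  42.] med [ 604.8 -279.6  134.7] zmax 136.2 rect (605.2, -279.2) 24.4 24.6 85.0 bgr [46. 44. 48.]
3253 px [228. 177.] med [ 558.5 -281.2  134.7] zmax 136.1 rect (557.6, -280.7) 24.4 24.4 42.7 bgr [24. 23. 25.]
1477 px [231. 266.] med [ 519.8 -282.2  128.6] zmax 144.1 rect (515.9, -280.8) 13.6 22.0 2.0 bgr [81. 85. 90.]
605 px [290. 267.] med [ 521.1 -306.8  132. ] zmax 145.2 rect (515.9, -305.8) 8.1 18.1 57.5 bgr [27. 32. 64.]
76 px [220. 321.] med [ 501.  -278.8  144.8] zmax 149.9 rect (502.9, -279.4) 10.0 1.6 2.4 bgr [25. 32. 57.]
83 px [287. 321.] med [ 501.9 -306.   145. ] zmax 150.0 rect (504.2, -305.3) 11.8 1.7 0.6 bgr [33. 35. 58.]
564 px [236. 342.] med [ 475.4 -284.5  125. ] zmax 130.7 rect (479.2, -280.7) 34.7 15.6 29.6 bgr [17. 16. 17.]
plate ((538.4133911132812, -284.7354431152344), (175.8176727294922, 80.3114242553711), 1.8791033029556274)
```

Request:
servo_tool:
  deltas:
    - [[0, 1, 0], [0, 0, 0]]
    - [[0, 2, 0], [0, 0, 0]]
    - [[0, 2.5, 0], [0, 0, 0]]
    - [[0, 2.5, 0], [0, 0, 0]]
    - [[0, 2.5, 0], [0, 0, 0]]

```text
t: 67.5
ee_pos: [509.3, -294.3, 59.2]
orientation: [-3.138, -0.049, 0.002]
ft_force: [0.5, 9.0, 6.8]
width: 24.6
grasp_force: 4.4
```

Request:
servo_tool:
  deltas:
    - [[0, -2, 0], [0, 0, 0]]
    - [[0, -4, 0], [0, 0, 0]]
    - [[0, -6, 0], [0, 0, 0]]
    - [[0, -6, 0], [0, 0, 0]]
    - [[0, -6, 0], [0, 0, 0]]

```text
t: 67.92
ee_pos: [509.6, -290.1, 59.1]
orientation: [3.141, 0.05, 0.0]
ft_force: [1.0, -0.4, 0.1]
width: 24.1
grasp_force: 0.0
```

```bash
python3 -c "
from h import *
go((511,-287.8,60));print(st()['ft_force']);p=get_image('wrist');plate(p,(512,-288),125);blobs(p,120,150,(540,650,-360,-220))"
```

```text
t 67.9167 [ 509.6 -290.1   59.1] 24.088039065328083 tool shift [ 1.5 -2.3 -0.9]
[ 1.04935255 -0.40622039  0.12543802]
plate ((539.462158203125, -287.2693786621094), (173.36367797851562, 80.29810333251953), 1.8251346349716187)
4623 px [237.  43.] med [ 604.9 -281.6  134.5] zmax 136.0 rect (605.1, -281.4) 24.2 24.6 2.4 bgr [46. 45. 49.]
3234 px [239. 178.] med [ 558.4 -283.1  134.6] zmax 135.8 rect (557.5, -283.0) 24.3 24.5 35.8 bgr [24. 23. 25.]
```

The carrier now stands at about (510.5,-288.2), 1.8°. That is within 2 mm of the disc centre and 0.2° of the outline. I'll withdraw straight up and go to the lever.

Request:
servo_tool:
  deltas:
    - [[0, -2, 0], [0, 0, 0]]
    - [[0, -2, 0], [0, 0, 0]]
    - [[0, -2, 0], [0, 0, 0]]
  grip: 0.1

```text
t: 68.22
ee_pos: [509.5, -288.0, 59.1]
orientation: [-3.141, -0.05, 0.0]
ft_force: [-0.0, 0.7, -0.2]
width: 38.7
grasp_force: 0.0
```

Request:
servo_tool:
  deltas:
    - [[0, 0, -20], [0, 0, 0]]
    - [[0, 0, -55], [0, 0, 0]]
    - [[0, 0, -95], [0, 0, 0]]
    - [[0, 0, -135], [0, 0, 0]]
    - [[0, 0, -160], [0, 0, 0]]

```text
t: 68.63
ee_pos: [510.6, -288.7, 223.2]
orientation: [3.139, 0.05, 0.006]
ft_force: [0.8, -0.0, 0.5]
width: 39.1
grasp_force: 0.0
```

Request:
servo_tool:
  deltas:
    - [[0, 0, 0], [0, 0, 0]]
    - [[0, -36, 0], [0, 0, 0]]
    - [[0, -72, 0], [0, 0, 0]]
    - [[0, -110, 0], [0, 0, 0]]
    - [[0, -110, 0], [0, 0, 0]]
  grip: 1

```text
t: 69.05
ee_pos: [504.4, -173.0, 218.0]
orientation: [-3.138, -0.054, 0.004]
ft_force: [0.3, -0.3, -0.0]
width: 9.8
grasp_force: 0.0
```

Request:
servo_tool:
  deltas:
    - [[0, 0, 0], [0, 0, 0]]
    - [[0, 0, 0], [0, 0, 0]]
    - [[0, 0, 0], [0, 0, 0]]

```text
t: 69.3
ee_pos: [506.1, -178.9, 218.8]
orientation: [3.141, 0.049, -0.0]
ft_force: [-0.7, 0.3, -0.6]
width: 0.7
grasp_force: 0.0
```

```bash
python3 - <<'E'
from h import *
go((455,58,70))
q=get_image("wrist");blobs(q,118,150,(370,650,-360,-220));plate(q,(512,-288),125)
g=q["frame"].max(2);w=pts(q)
m=((g<40)&(w[...,2]>82)&(w[...,2]<112)&(np.abs(w[...,0]-510)<70)&(np.abs(w[...,1]-58)<40))
P=w[m];print("ball",len(P),np.median(P,0) if len(P) else 0)
m=(g<45)&(np.abs(w[...,2]-25)<3.5)&(np.hypot(w[...,0]-512,w[...,1]+288)<75)
P=np.array([ray(q,u,v,25)[:2] for v,u in zip(*np.where(m))]).astype(np.float32);print("disc",len(P),cv2.minEnclosingCircle(P))
E
```

```text
t 69.3 [ 506.1 -178.9  218.8] 0.7332970573875653 tool shift [ -43.6 -238.4  148.8]
809 px [371.  90.] med [ 604.8 -278.9  134.4] zmax 136.0 rect (605.0, -281.3) 23.8 24.6 1.8 bgr [34. 33. 36.]
710 px [366. 144.] med [ 557.9 -280.5  134.4] zmax 136.0 rect (557.3, -282.5) 24.3 24.1 28.1 bgr [34. 33. 36.]
379 px [363. 192.] med [ 511.2 -286.3  128.2] zmax 129.7 rect (510.3, -287.9) 24.2 12.1 1.7 bgr [131. 139. 146.]
605 px [357. 237.] med [ 466.6 -283.6  134.3] zmax 135.9 rect (464.6, -285.7) 24.3 24.1 69.1 bgr [30. 29. 32.]
66 px [361. 273.] med [ 427.2 -293.9  133.2] zmax 135.3 rect (424.5, -295.0) 15.3 4.1 37.1 bgr [49.5 54.5 64. ]
plate ((510.45025634765625, -288.94036865234375), (230.62918090820312, 81.50289154052734), 1.7911393642425537)
ball 414 [487.11190969  49.90960222 102.65410505]
disc 1095 ((512.9979858398438, -287.6485290527344), 62.295066833496094)
```

All four bottles stand with flat cap tops; the bar is at (510.3,-287.9), 1.8°, against the disc at (512.7,-287.8). Now I switch the mixer on, pushing from the -x side with the corrected tip height.

Request:
servo_tool:
  deltas:
    - [[-8, -39, 0], [0, 0, 0]]
    - [[-16, -78, 0], [0, 0, 0]]
    - [[-24, -117, 0], [0, 0, 0]]
    - [[-32, -156, 0], [0, 0, 0]]
    - [[-40, -195, 0], [0, 0, 0]]

```text
t: 69.77
ee_pos: [459.5, 16.0, 219.1]
orientation: [3.141, 0.046, 0.0]
ft_force: [0.9, -0.3, -0.1]
width: 0.5
grasp_force: 0.0
```

Request:
servo_tool:
  deltas:
    - [[-8, -38, 0], [0, 0, 0]]
    - [[-8, -43.5, 20], [0, 0, 0]]
    - [[-8, -43.5, 55], [0, 0, 0]]
    - [[-8, -43.5, 90], [0, 0, 0]]
    - [[-8, -43.5, 125], [0, 0, 0]]

```text
t: 70.18
ee_pos: [451.4, 58.5, 93.3]
orientation: [-3.141, -0.049, -0.004]
ft_force: [-0.1, -0.4, -0.0]
width: 0.1
grasp_force: 0.0
```

Request:
servo_tool:
  deltas:
    - [[0, 0, 25], [0, 0, 0]]
    - [[0, 0, 34], [0, 0, 0]]
    - [[0, 0, 34], [0, 0, 0]]
    - [[0, 0, 34], [0, 0, 0]]
    - [[0, 0, 34], [0, 0, 0]]

```text
t: 70.6
ee_pos: [451.8, 58.6, 61.4]
orientation: [-3.141, -0.049, -0.004]
ft_force: [-0.2, 0.6, 0.3]
width: 0.4
grasp_force: 0.0
```

```bash
python3 -c "
from h import *
go((450,58,60))"
```

```text
t 70.6 [451.8  58.6  61.4] 0.3855120077552094 tool shift [-1.8  0.5  1.4]
```

Request:
servo_tool:
  deltas:
    - [[8, 0, 0], [0, 0, 0]]
    - [[18, 0, 0], [0, 0, 0]]
    - [[30, 0, 0], [0, 0, 0]]
    - [[42, 0, 0], [0, 0, 0]]
    - [[54, 0, 0], [0, 0, 0]]

```text
t: 71.02
ee_pos: [506.5, 60.6, 61.3]
orientation: [-3.141, -0.05, -0.003]
ft_force: [-0.8, -0.4, 0.2]
width: 0.5
grasp_force: 0.5
```

Request:
servo_tool:
  deltas:
    - [[10, 0, 0], [0, 0, 0]]
    - [[18, 0, 0], [0, 0, 0]]
    - [[24, 0, 0], [0, 0, 0]]
    - [[28, 0, 0], [0, 0, 0]]
    - [[30, 0, 0], [0, 0, 0]]

```text
t: 71.43
ee_pos: [534.8, 61.5, 60.1]
orientation: [3.141, 0.05, -0.0]
ft_force: [-0.8, 0.1, -1.4]
width: 0.1
grasp_force: 0.5
```

Request:
servo_tool:
  deltas:
    - [[2, 0, 0], [0, 0, 0]]
    - [[4, 0, 0], [0, 0, 0]]
    - [[4, 0, 0], [0, 0, 0]]

```text
t: 71.68
ee_pos: [537.1, 61.5, 59.9]
orientation: [3.141, 0.05, -0.004]
ft_force: [-4.1, 1.1, 1.6]
width: 0.4
grasp_force: 2.0
```

Request:
servo_tool:
  deltas:
    - [[1.5, 0, 0], [0, 0, 0]]
    - [[1.5, 0, 0], [0, 0, 0]]
    - [[1.5, 0, 0], [0, 0, 0]]

```text
t: 71.93
ee_pos: [537.3, 61.5, 59.8]
orientation: [3.141, 0.05, -0.008]
ft_force: [-7.6, 0.5, 4.1]
width: 0.6
grasp_force: 4.0
```

Request:
servo_tool:
  deltas:
    - [[-6, 0, 0], [0, 0, 0]]
    - [[-16, 0, 0], [0, 0, 0]]
    - [[-28, 0, -20], [0, 0, 0]]
    - [[-30, 0, -60], [0, 0, 0]]
    - [[-30, 0, -100], [0, 0, 0]]

```text
t: 72.35
ee_pos: [507.3, 60.5, 160.0]
orientation: [3.141, 0.05, -0.006]
ft_force: [1.1, -0.2, -0.1]
width: 0.5
grasp_force: 0.0
```

Request:
servo_tool:
  deltas:
    - [[0, 0, -40], [0, 0, 0]]
    - [[0, 40, -60], [0, 0, 0]]
    - [[0, 80, -60], [0, 0, 0]]
    - [[0, 120, -60], [0, 0, 0]]
    - [[0, 150, -60], [0, 0, 0]]

```text
t: 72.77
ee_pos: [514.8, -91.6, 221.3]
orientation: [3.14, 0.05, 0.005]
ft_force: [-0.2, -0.7, -0.6]
width: 0.3
grasp_force: 0.0
```

Request:
servo_tool:
  deltas:
    - [[0, 20, 0], [0, 0, 0]]
    - [[0, 20, 0], [0, 0, 0]]
    - [[0, 20, 0], [0, 0, 0]]

```text
t: 73.02
ee_pos: [515.0, -109.9, 220.2]
orientation: [-3.141, -0.046, -0.001]
ft_force: [-0.2, -0.2, -0.6]
width: 0.2
grasp_force: 0.0
```

```bash
python3 - <<'E'
from h import *
go((0,0,0))
q=get_image("wrist");blobs(q,118,150,(370,650,-360,-220));plate(q,(512,-288),125)
g=q["frame"].max(2);w=pts(q)
m=((g<40)&(w[...,2]>82)&(w[...,2]<112)&(np.abs(w[...,0]-515)<75)&(np.abs(w[...,1]-58)<40)).astype(np.uint8)
n,l,s,c=cv2.connectedComponentsWithStats(m)
for i in range(1,n):
    if s[i,4]>40: print("ball",s[i,4],c[i].round(1),ray(q,*c[i],92).round(1))
p=get_image("scene");blobs(p,118,150,(370,650,-360,-200))
p=get_image("top");blobs(p,118,150,(370,650,-360,-220));m=pts(p)
E
```

```text
t 73.0167 [ 515.  -109.9  220.2] 0.17875377319482255 tool shift [-511.7 -125.   219.8]
891 px [445. 103.] med [ 605.  -277.3  134.2] zmax 135.8 rect (605.1, -280.8) 24.0 24.5 15.4 bgr [28. 27. 30.]
788 px [437. 156.] med [ 558.  -278.8  134.2] zmax 136.0 rect (557.2, -282.4) 24.5 24.5 43.1 bgr [29. 28. 31.]
422 px [430. 202.] med [ 511.2 -285.   127.9] zmax 129.9 rect (510.2, -287.5) 13.1 24.3 88.2 bgr [133.5 141.  148.5]
669 px [422. 246.] med [ 466.4 -282.3  134.2] zmax 135.9 rect (464.2, -285.6) 24.9 24.5 66.9 bgr [28. 27. 29.]
199 px [413. 278.] med [ 427.7 -282.3  126.1] zmax 135.1 rect (425.6, -282.8) 7.4 22.0 28.3 bgr [15. 14. 15.]
plate ((510.10107421875, -289.46624755859375), (231.00558471679688, 83.36162567138672), 1.8180081844329834)
ball 422 [ 92.2 139.2] [560.8  61.   92. ]
31 px [227.  97.] med [ 424.4 -285.7  130.2] zmax 136.8 rect (421.6, -289.2) 24.7 9.7 56.7 bgr [19. 28. 34.]
70 px [216. 103.] med [ 464.3 -279.2  131.1] zmax 135.1 rect (463.5, -281.6) 27.0 24.1 64.1 bgr [23.5 29.  33. ]
40 px [202. 109.] med [ 510.9 -282.6  126.2] zmax 129.7 rect (508.9, -284.9) 23.3 12.5 2.9 bgr [103.  114.5 118.5]
79 px [188. 116.] med [ 557.8 -275.9  131.5] zmax 137.0 rect (554.8, -280.1) 26.2 23.5 23.4 bgr [28. 34. 38.]
75 px [174. 122.] med [ 605.7 -274.1  131.3] zmax 136.6 rect (604.1, -278.5) 25.2 22.6 84.2 bgr [28. 33. 34.]
13 px [380. 160.] med [ 605.2 -288.4  131.8] zmax 136.0 rect (604.6, -289.0) 4.2 17.6 88.0 bgr [67. 71. 75.]
36 px [381. 179.] med [ 556.1 -286.3  132.1] zmax 135.5 rect (556.7, -288.0) 11.4 23.5 84.9 bgr [46.  48.5 52.5]
47 px [380. 197.] med [ 510.  -285.5  125.7] zmax 131.1 rect (510.1, -286.0) 13.0 21.3 85.8 bgr [ 96. 102. 108.]
79 px [381. 215.] med [ 463.2 -283.4  132.1] zmax 136.8 rect (463.2, -284.2) 24.1 21.1 86.6 bgr [31. 31. 33.]
84 px [382. 233.] med [ 417.2 -285.5  132. ] zmax 135.4 rect (417.1, -285.7) 23.2 22.8 69.3 bgr [31. 31. 32.]
```

The lever is on (ball at x = 561). Four bottles stand upright in the carrier, and it is centred and square. Handing in.

```bash
python3 -c "
from h import *
print(close_job())"
```

```text
the job is handed in; nothing more can be done
None
```

I handed the job in: the mixer was off before loading and is on again, and all four screw-cap bottles stand upright in the carrier, about 2 mm off the mixing place's centre and 0.2° off square. While being slid back loaded by its grip, the carrier tipped about 63° on one edge with the bottles in it; I righted it on the mixer and finished by pushing it at its base.

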